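Refill the electric stapler

ROBOT

A 6-joint arm with a two-finger parallel gripper is mounted at the origin on the work surface. World frame = base frame: x ahead of the robot, y to its left, z up, the work surface at z = 0. Lengths are in m, angles in rad, forces in N, time in s.
With the tool pointing down it reaches from about 0.375 to 0.9 m from the base axis. Payload 3.1 kg.
Tool frame: the origin (TCP) lies at the very end of the fingers, on their centre line; the grasp point (between the pads) lies ctrl.grasp_offset behind it (ctrl.grasp_offset is the distance from the TCP to the grasp point, in m); z points along the fingers, y is the direction in which the jaws open and shut (so a half turn about z gives the same grasp; the last joint's range is limited). The gripper opens to 87 mm and grips with 3 to 60 N. Pads are 19 mm wide; open, the fingers measure 117 mm over their backs; the gripper's body (75 mm by 190 mm) begins 51 mm behind the grasp point.
Start: joints at [-0.178, 0.527, 1.433, -0, 1.181, -0.178], TCP at [0.625, 0, 0.223] pointing down, gripper open.
Joint ranges: [-3.08, 3.08], [-0.75, 2.2], [0.22, 2.44], [-1.43, 4.57], [0, 2.65], [-2.85, 2.85]. Speed limits (rad/s): [2.79, 2.79, 3.14, 3.14, 3.14, 3.14].

INTERFACE

Orientations are given as a unit quaternion [w, x, y, z].
In Python, from bench import ctrl gives the robot as it stands.
- The arm moves only by the tool carry_out, never from a script. Its argument "series" is a list of rows, each an object of numbers: "dx", "dy", "dz": the shift along the tool's x, y, z in m; "twist": the turn about the tool's z in degrees; "gripper": the gripper's target within -1 to 1 (shut at 1, half-way at 0, fully open at -1). A call has 1 to 20 rows; each row shifts and turns the pose as measured when the row begins, along the tool's axes as they then stand; what a row does not reach is not made up. A row lasts 1/10 s, in which the tool goes at most 50 mm and 8.59 degrees, less where a joint would pass 70% of its speed; a pose out of reach is approached as far as the arm can. A call with a gripper value outside its range is refused whole. The fingers move at their own pace and stop on an object; "grip_force" is the grip in N (left out, the last holds). Time passes only in rows, so rows that do not move let the fingers close. It gives the time, the measured TCP pose, the force and the opening at its end, in the units of the state.
- ctrl.state(): the state, without advancing time (a new reading comes with each control period).
- ctrl.camera(name): name is "scene" or "side" or "wrist"; returns a dict with "img" (400x640x3 uint8, red, green, blue), "z_map" (400x640 float32, m along the optical axis (not along the pixel's ray), 0 where there is no reading), "K" (3x3 intrinsics, pixels), "R" (3x3) and "t" (3): a world point X has camera coordinates R X + t. Camera axes: x right, y down, z forward; pixel columns grow to the right and rows downward; lengths in m; the calibration is good to about 2 mm. A picture is of the moment at which its call begins.
- ctrl.close_job(): hands the job in, once; it reports no verdict.
The state is a dict: "clock": time; "joints": joint angles; "joint_velocities": joint speeds; "joint_torque": joint torques, N m; "tool_pos": TCP position; "orientation": TCP orientation; "contact_force": force on the tool from outside, world axes, zero at the start; "moment": the same for the moment, N m; "finger_gap": finger opening in m.
Only numpy, scipy, OpenCV 4.12 (cv2) and the standard library are available. Lean on these libraries where they do the work, as an engineer would, in place of code of your own. Each camera call takes 0.05 s, during which the arm holds its last target. There are 200 camera calls.

TASK

The electric stapler is empty. Pick up the flat opener, prise up the stapler's cover with its blade (not with the gripper) and fold the cover back past upright so that it stays open, then lay the opener back down on the counter. Lower the staple cartridge that has the narrow nose into the pocket, nose towards the hinge, until it sits flat on the bottom - do not drop it in - and leave the cover open. Leave the other cartridge and the tape roll where they are.

Things in the scene. Friction and masses are not known exactly. Their poses are not given: they have to be found in the camera images.
- stapler: Fixed electric stapler, dark grey, 170 mm deep (x), 130 wide (y), 56 high. Origin: on the counter under the middle of its compartment (x -60 to +60 mm; motor housing x +60 to +110). x points from the front to the hinge, z up. Side walls 6 thick, 56 high; front wall 5 thick, only 49 high, leaving a 7 mm slot under the closed cover. Inside, a steel deck 30 mm above the counter has the pocket.
- slot (a point): Middle of the slot under the closed cover, at the outer face of the front wall: 52.5 mm above the counter, slot from 49 to 56 mm height, 118 mm wide. The blade enters along the stapler's +x.
- hinge (a point): Point on the hinge line of the cover (which runs along the stapler's y), at the rear of the compartment, 56 mm above the counter, on the underside of the closed cover.
- cover_lip (a point): Middle of the cover's free front edge, on its underside; moves with the cover. The cover is a flat white plate 122 mm from hinge to lip, 130 wide, 4 thick, 60 g; closed, it overhangs the front wall by 4 mm.
- cover (a joint): Opening angle of the cover, rad: 0 closed and level, 1.57 upright, 1.95 fully back. The hinge is stiff enough for the cover to stay wherever it is left; lifting at the lip takes about 1 N.
- pocket (a point): Centre of the pocket's floor, 18 mm above the counter, under the middle of the cartridge's main block; x along the stapler's x. The pocket is 12 mm deep: main part 47 (x) x 33 (y) mm and, towards the hinge, a narrower bay 16 (x) x 20 (y) mm for the nose.
- pocket_nose (a point): Point on the pocket's floor in the nose bay, 30 mm from point pocket towards the hinge; the cartridge's nose point comes here.
- cartridge: The cartridge to load, black, 70 g: block 44 (x) x 30 (y) x 12 high, a nose 14 (x) x 16 (y) x 12 at its +x end, on top a grip rib 36 (x) x 12 (y) x 20 high (32 in all). Seated, the block is flush with the deck, the rib stands above. Origin: centre of the block's underside; x to the nose, z up. Lies on the counter left or right, nearer the robot than the stapler's middle.
- cartridge_nose (a point): On the nose, at the level of the underside, 30 mm from the origin along +x.
- opener: Flat opener, 60 g: black handle 80 (x) x 14 (y) x 16 high, and a flat steel blade 20 wide (y), 2.4 thick, sticking out 60 mm from the handle's +x end at mid-height. Lies on the counter on the other side from the cartridge. Origin: at the underside of the handle; handle x -45 to +35 mm, blade x +35 to +95 mm; z up.
- opener_grip (a point): Grip point of the opener: on the handle, 8 mm above the origin, near the centre of mass.
- opener_tip (a point): Middle of the blade's end, 95 mm ahead of the grip point, at the same height.
- spare: A bystander: another black cartridge, with square ends and no nose, block 62 x 30 x 12 mm with the same rib; it belongs to another machine and does not fit. Origin: centre of its underside.
- tape_roll: A bystander: roll of clear tape lying flat, 76 mm across, 24 high. Origin: centre of its underside.
Things that resemble listed ones, but are neither listed nor needed, are in the scene too. There is more than one size of the opener; the one meant has the size given above.

How it is judged:
By the outcome, as a careful person would: the job done as asked, in the order asked, and still so for the second after the job is handed in, with the robot touching nothing.
It also fails if it takes over 70 s, if anything falls off the work surface, if the arm or the gripper's body presses on something with over 40 N, if the wrist force passes 120 N, or if a joint passes its speed limit or range.

## Working session

There is one attempt and no reset: what is moved stays moved. The work goes in short steps, Python scripts to look and compute and a tool call to move; the robot and the scene stay as the last step left them, time stands still between calls to the robot, and variables do not carry over. Pictures are saved under pics/ and viewed, about 8 in all and at most 12, crops included, and the job is handed in when it is done.

Besides the shell and the picture viewer there is one more tool, called after "Emit:" by a JSON object that holds its "fn" and its "kwargs", one argument or row to a line. carry_out: Moves the arm, as the interface text tells. Its arguments: {"type":"object","properties":{"series":{"type":"array"},"grip_force":{"type":"number"}},"required":["series"]}

```bash
mkdir -p pics; ls
cat > h.py <<'E'
import numpy as np, cv2
from bench import ctrl
def cam(n):
    c=ctrl.camera(n); return c
def save(c,f,crop=None,s=1):
    im=c["img"][:,:,::-1]
    if crop: im=im[crop[1]:crop[3],crop[0]:crop[2]]
    cv2.imwrite("pics/"+f,cv2.resize(im,None,fx=s,fy=s))
def pts(c):
    z=c["z_map"]; v,u=np.mgrid[:400,:640]; K=c["K"]
    P=np.stack([(u-K[0,2])/K[0,0]*z,(v-K[1,2])/K[1,1]*z,z],-1)
    W=(P-c["t"])@c["R"]; W[z==0]=np.nan; return W
def ray(c,u,v,h):
    d=c["R"].T@np.linalg.inv(c["K"])@np.array([u,v,1.]); o=-c["R"].T@c["t"]
    return o+d*(h-o[2])/d[2]
E
python3 - <<'E'
from h import *
print(ctrl.state(), ctrl.grasp_offset)
ims=[]
for n in ["scene","side","wrist"]:
    c=cam(n); np.savez("pics/"+n,**{k:c[k] for k in c}); save(c,n+"0.png",s=1.25)
    print(n,-c["R"].T@c["t"],c["R"][2])
E
```

```text
pics
{'clock': 0.0, 'joints': array([-1.78486871e-01,  5.28448184e-01,  1.43393667e+00,  7.95814384e-06,
        1.18138229e+00, -1.78526500e-01]), 'joint_velocities': array([ 0.00033311, -0.0001934 , -0.00030237, -0.0002805 ,  0.00041749,
        0.00037195]), 'joint_torque': array([-5.45745443e-04, -4.40045428e+01, -1.76593530e+01,  6.32597599e-02,
        5.83207863e-02, -1.53719384e-04]), 'tool_pos': array([6.24252756e-01, 1.74762557e-04, 2.21571753e-01]), 'orientation': array([-8.95189709e-04,  7.07093423e-01,  7.07119303e-01, -6.17052463e-04]), 'contact_force': array([ 0.07031932, -0.19222042, -0.46230256]), 'moment': array([-0.0009553 ,  0.00849827, -0.03808713]), 'finger_gap': 0.08709028985074145} 0.0187
scene [ 1.51978562 -0.43531896  0.77567662] [-0.74845043  0.34340886 -0.56735554]
side [ 0.33854003 -0.62348656  0.6924808 ] [ 0.25705597  0.68190242 -0.6847856 ]
wrist [0.62361287 0.08499862 0.38411043] [-0.00176047 -0.30561022 -0.95215508]
```

View pics/scene0.png

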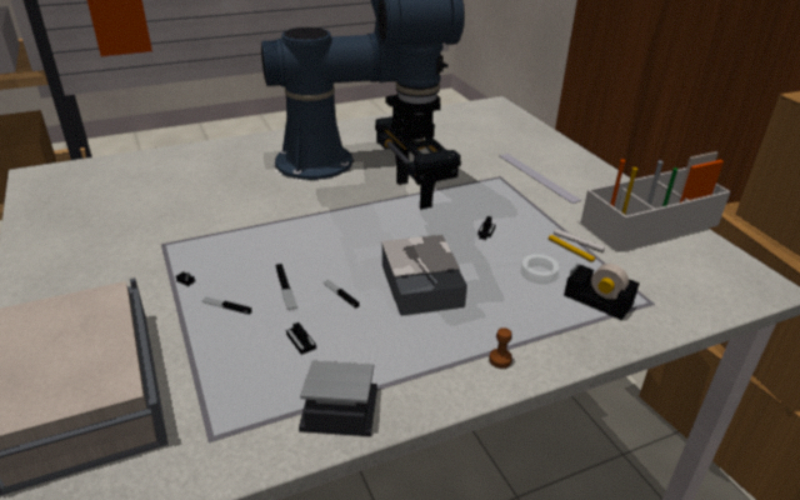

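View pics/side0.png

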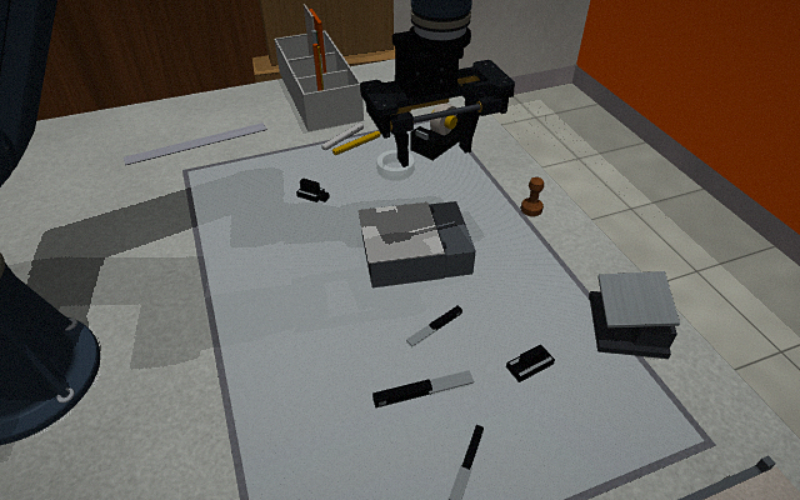

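Run:
```python
from h import *
for n in ["side","scene"]:
    c=dict(np.load(f"pics/{n}.npz")); W=pts(c); g=c["img"].max(2)
    for nm,m in [("dark",(g<45)&(W[...,2]<0.07)&(W[...,2]>-.02)),("high",(W[...,2]>0.0045)&(W[...,2]<0.07))]:
        m=m&(W[...,0]>.25)&(W[...,0]<.95)&(abs(W[...,1])<.45)
        k,l,st,ce=cv2.connectedComponentsWithStats(m.astype(np.uint8))
        for i in range(1,k):
            if st[i,4]<60: continue
            p=W[l==i]; r=cv2.minAreaRect((p[:,:2]*1000).astype(np.float32))
            print(n,nm,st[i],"rect",np.round(r[0]),np.round(r[1]),round(r[2]),"z",np.round(np.percentile(p[:,2],[5,50,95])*1000))
```

```text
side dark [329  91  42  37 696] rect [785. 332.] [120.  62.] 30 z [ 6. 24. 48.]
side dark [237 143  26  19 295] rect [487. 250.] [28. 61.] 56 z [ 4. 14. 33.]
side dark [420 146  15  16  89] rect [857.  64.] [26. 24.] 64 z [20. 41. 62.]
side dark [343 162  29  24 318] rect [676.  51.] [69. 50.] 81 z [55. 57. 59.]
side dark [ 294  201   86   29 1409] rect [595. -28.] [ 43. 174.] 66 z [ 6. 30. 54.]
side dark [ 471  233   70   54 1665] rect [ 855. -225.] [115. 101.] 62 z [ 5. 13. 46.]
side dark [344 245  26  19 188] rect [ 600. -120.] [59. 12.] 18 z [ 4. 11. 14.]
side dark [405 276  39  30 487] rect [ 679. -238.] [64. 31.] 7 z [ 4. 14. 34.]
side dark [298 304  48  22 528] rect [ 493. -220.] [16. 82.] 85 z [ 4. 16. 18.]
side dark [369 340  18  36 249] rect [ 547. -323.] [59. 11.] 46 z [ 8. 12. 14.]
side high [328  91  43  37 970] rect [784. 331.] [122.  64.] 28 z [ 8. 37. 64.]
side high [257  99  34  21 186] rect [600. 425.] [117.  18.] 27 z [ 5. 12. 14.]
side high [265 105  39  20 206] rect [617. 391.] [117.  23.] 18 z [ 6. 11. 14.]
side high [301 120  32  24 447] rect [664. 274.] [72. 7
[... 1703 characters left out ...]
0. 274.] [75. 77.] 70 z [ 7. 20. 26.]
scene high [221 211  17  37 272] rect [ 524. -224.] [ 20. 146.] 85 z [ 7. 11. 18.]
scene high [ 451  211   61   45 1536] rect [790. 329.] [123.  70.] 29 z [ 8. 37. 65.]
scene high [141 217  16  12 114] rect [ 421. -398.] [37. 28.] 33 z [ 5. 14. 24.]
scene high [258 224  30  22 170] rect [ 581. -125.] [105.  23.] 17 z [ 5.  9. 14.]
scene high [162 238  40  13 196] rect [ 532. -339.] [104.  23.] 46 z [ 5.  9. 14.]
scene high [229 258  24  25 338] rect [ 682. -239.] [66. 31.] 8 z [ 6. 13. 33.]
scene high [391 262  19  33 395] rect [859.  63.] [44. 40.] 21 z [ 8. 24. 69.]
scene high [ 239  289   63   60 2558] rect [ 835. -220.] [116. 157.] 67 z [ 9. 46. 69.]
```

Run:
```python
from h import *
for n in ["side","scene","wrist"]:
    c=dict(np.load(f"pics/{n}.npz")); W=pts(c); g=c["img"].max(2)
    m=(W[...,2]>0.051)&(W[...,2]<0.066)&(W[...,0]>.5)&(W[...,0]<.8)&(abs(W[...,1]-.04)<.14)
    m=cv2.morphologyEx(m.astype(np.uint8),cv2.MORPH_OPEN,np.ones((5,5)))
    k,l,st,ce=cv2.connectedComponentsWithStats(m); i=1+st[1:,4].argmax()
    p=W[l==i]; r=cv2.minAreaRect((p[:,:2]*1000).astype(np.float32)); print(n,st[i],np.round(r[0],1),np.round(r[1],1),round(r[2],1),np.percentile(p[:,2],[5,50,95]))
    cs,_=cv2.findContours(m,0,2); q=cv2.minAreaRect(max(cs,key=cv2.contourArea)); print(np.round(cv2.boxPoints(q)))
    save(c,n+"_st.png",(270,140,400,250) if n=="side" else None,1.25 if n!="side" else 5)
```

```text
side [ 287  162   93   51 3687] [610.8  33.4] [133.9 174. ] 78.7 [0.05508348 0.0600943  0.0624374 ]
[[286. 168.]
 [374. 157.]
 [380. 202.]
 [292. 213.]]
scene [ 306  188   64   48 2219] [611.7  31.3] [130.9 179.3] 78.6 [0.05385492 0.0592723  0.06237952]
[[305. 193.]
 [363. 184.]
 [370. 229.]
 [312. 238.]]
wrist [  215    73   179   147 19636] [609.6  32.6] [130.2 174.4] 79.2 [0.05532487 0.0598798  0.06131458]
[[202. 193.]
 [227.  72.]
 [395. 105.]
 [371. 227.]]
```

View pics/wrist0.png

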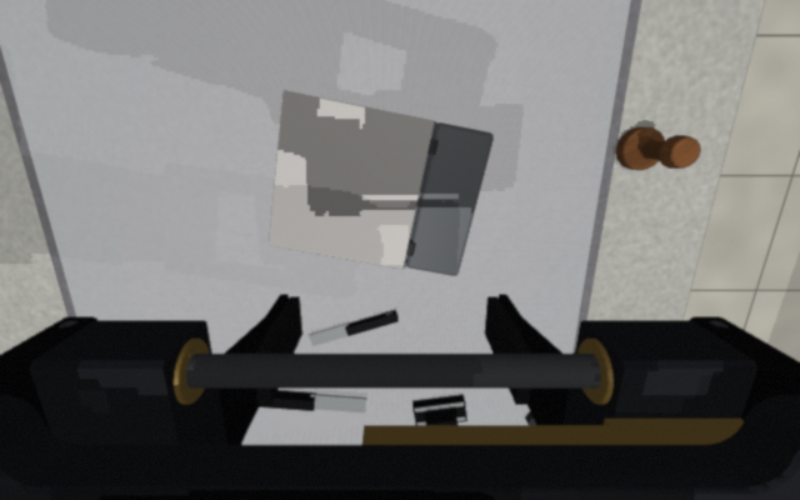

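Emit:
{"fn": "carry_out", "kwargs": {
  "series": [
    {"dx": -0.037, "dy": -0.021, "gripper": -0.3},
    {"dx": -0.037, "dy": -0.021},
    {"dx": -0.037, "dy": -0.021},
    {"dx": -0.037, "dy": -0.021},
    {"dx": -0.037, "dy": -0.021},
    {"dx": -0.037, "dy": -0.021},
    {"twist": 8.55},
    {"twist": 8.55},
    {"twist": 8.55},
    {"twist": 8.55},
    {"twist": 8.55},
    {"twist": 8.55},
    {"twist": 8.55},
    {"twist": 8.55},
    {"twist": 8.55},
    {"twist": 8.55},
    {"twist": 8.55},
    {}
  ]
}}

```text
invalid input
```

```bash
cat >> h.py <<'E'
from scipy.spatial.transform import Rotation as Ro
def tool():
    s=ctrl.state(); q=s["orientation"]; R=Ro.from_quat([q[1],q[2],q[3],q[0]]).as_matrix()
    return s["tool_pos"],R
def az(R): return np.degrees(np.arctan2(R[1,0],R[0,0]))
def togo(p):
    t,R=tool(); return np.round(R.T@(np.array(p)-t)*1000,1)
E
cat > w.py <<'E'
from h import *
import sys
c=cam("wrist"); save(c,sys.argv[1]); W=pts(c); g=c["img"].max(2)
t,R=tool(); print("tcp",t,"az",az(R),"z tilt",R[:,2])
m=(W[...,2]>0.0045)&(W[...,2]<0.07)&(abs(W[...,0]-t[0])<.3)
dk=(g<45)&(W[...,2]<0.07)&(W[...,2]>-.02)
for nm,mm in (("high",m),("dark",dk)):
    k,l,st,ce=cv2.connectedComponentsWithStats(mm.astype(np.uint8))
    for i in range(1,k):
        if st[i,4]<150: continue
        p=W[l==i]; r=cv2.minAreaRect((p[:,:2]*1000).astype(np.float32))
        print(nm,st[i],np.round(r[0],1),np.round(r[1],1),round(r[2],1),np.round(np.percentile(p[:,2],[5,50,95])*1000))
E
python3 w.py w1.png
```

```text
tcp [6.24531782e-01 1.13391850e-04 2.21914474e-01] az 89.9989129589934 z tilt [-1.39816519e-03  2.64777297e-04 -9.99998988e-01]
high [  215    72   180   149 19730] [609.6  32.6] [130.2 174.4] 79.2 [55. 60. 61.]
high [ 493  102   68   34 1684] [855.8  65.4] [38.7 37.3] 86.8 [10. 27. 69.]
high [247 248  72  29 696] [ 578.6 -127.5] [102.4  15.4] 17.7 [ 6.  8. 13.]
high [208 313  85  17 957] [ 529.4 -223.2] [ 21.5 122.1] 84.4 [ 8. 10. 17.]
high [330 316  44  24 849] [ 678.4 -238.3] [61.9 32.7] 9.1 [ 7. 13. 32.]
dark [277 249  41  19 313] [ 599.7 -119.4] [56.1  9.7] 17.6 [ 6. 12. 13.]
dark [208 313  43  15 404] [ 499.3 -220. ] [14.  61.3] 85.8 [ 5. 16. 17.]
dark [331 317  40   9 179] [ 676.3 -223.7] [57.9  3.1] 9.3 [ 4.  8. 12.]
dark [332 326  40  14 403] [ 678.2 -238.2] [58.5 14.8] 8.4 [12. 20. 33.]
```

View pics/w1.png

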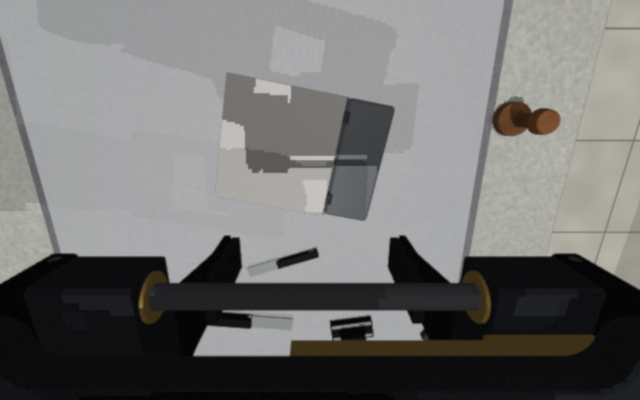

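The call was refused, so nothing has moved and the view is unchanged. I suspect the empty row, so I'll retry without it.

Emit:
{"fn": "carry_out", "kwargs": {
  "series": [
    {"dx": -0.037, "dy": -0.021, "gripper": -0.3},
    {"dx": -0.037, "dy": -0.021},
    {"dx": -0.037, "dy": -0.021},
    {"dx": -0.037, "dy": -0.021},
    {"dx": -0.037, "dy": -0.021},
    {"dx": -0.037, "dy": -0.021},
    {"twist": 8.55},
    {"twist": 8.55},
    {"twist": 8.55},
    {"twist": 8.55},
    {"twist": 8.55},
    {"twist": 8.55},
    {"twist": 8.55},
    {"twist": 8.55},
    {"twist": 8.55},
    {"twist": 8.55},
    {"twist": 8.55},
    {"dx": 0}
  ]
}}

```text
invalid input
```

Emit:
{"fn": "carry_out", "kwargs": {
  "series": [
    {"dx": -0.037, "dy": -0.021, "dz": 0, "twist": 0, "gripper": -0.3},
    {"dx": -0.037, "dy": -0.021, "dz": 0, "twist": 0, "gripper": -0.3},
    {"dx": -0.037, "dy": -0.021, "dz": 0, "twist": 0, "gripper": -0.3},
    {"dx": -0.037, "dy": -0.021, "dz": 0, "twist": 0, "gripper": -0.3},
    {"dx": -0.037, "dy": -0.021, "dz": 0, "twist": 0, "gripper": -0.3},
    {"dx": -0.037, "dy": -0.021, "dz": 0, "twist": 0, "gripper": -0.3}
  ]
}}

```text
clock: 0.8
tool_pos: [0.498, -0.2238, 0.2204]
orientation: [-0.0, 0.703, 0.711, 0.001]
contact_force: [0.7, -0.3, 0.5]
finger_gap: 0.0572
```

Emit:
{"fn": "carry_out", "kwargs": {
  "series": [
    {"dx": 0, "dy": 0, "dz": 0, "twist": 8.55, "gripper": -0.3},
    {"dx": 0, "dy": 0, "dz": 0, "twist": 8.55, "gripper": -0.3},
    {"dx": 0, "dy": 0, "dz": 0, "twist": 8.55, "gripper": -0.3},
    {"dx": 0, "dy": 0, "dz": 0, "twist": 8.55, "gripper": -0.3},
    {"dx": 0, "dy": 0, "dz": 0, "twist": 8.55, "gripper": -0.3},
    {"dx": 0, "dy": 0, "dz": 0, "twist": 8.55, "gripper": -0.3},
    {"dx": 0, "dy": 0, "dz": 0, "twist": 8.55, "gripper": -0.3},
    {"dx": 0, "dy": 0, "dz": 0, "twist": 8.55, "gripper": -0.3},
    {"dx": 0, "dy": 0, "dz": 0, "twist": 8.55, "gripper": -0.3},
    {"dx": 0, "dy": 0, "dz": 0, "twist": 8.55, "gripper": -0.3},
    {"dx": 0, "dy": 0, "dz": 0, "twist": 8.55, "gripper": -0.3},
    {"dx": 0, "dy": 0, "dz": 0.04, "twist": 0, "gripper": -0.3},
    {"dx": 0, "dy": 0, "dz": 0, "twist": 0, "gripper": -0.3}
  ]
}}

```text
clock: 2.1
tool_pos: [0.4932, -0.2308, 0.1787]
orientation: [-0.001, 0.999, -0.038, -0.001]
contact_force: [0.0, 0.1, -1.1]
finger_gap: 0.057
```

```bash
python3 w.py w2.png
```

```text
tcp [ 0.4955969  -0.23252942  0.18167562] az -4.3168171482951045 z tilt [ 0.00420585 -0.00319975 -0.99998604]
high [    0     0   123   190 21335] [604.    8.2] [ 84.6 173.3] 78.9 [15. 59. 61.]
high [295   0  37  29 796] [ 658.5 -241.7] [23.  30.1] 8.3 [10. 13. 26.]
high [ 544    0   88  170 7655] [ 574.  -514.1] [ 61.2 150.1] 89.9 [ 5. 29. 40.]
high [ 180   56   59   99 1353] [ 578.3 -127.6] [102.3  15.2] 18.0 [ 6.  9. 13.]
high [ 297   88   20  131 2075] [ 520.2 -223.4] [ 19.6 139.9] 84.8 [ 8. 10. 17.]
high [ 376  103   76   69 1140] [ 531.  -340.3] [102.3  14.8] 46.8 [ 6. 10. 13.]
high [447 214  32  33 541] [ 419.2 -399.8] [34.  20.3] 34.0 [ 7. 14. 25.]
dark [302   0  28  27 392] [ 654.4 -244.1] [25.5 21.4] 82.6 [10. 12. 30.]
dark [182  57  35  59 638] [ 598.9 -121.5] [57.3  9.9] 18.1 [ 8. 12. 13.]
dark [377 104  44  41 432] [ 546.2 -323.7] [56.7  8.1] 46.8 [11. 12. 13.]
dark [300 148  13  70 749] [ 491.  -220.7] [12.7 78.5] 84.5 [15. 16. 17.]
dark [543 148  56  20 543] [ 507.3 -487.3] [ 7.8 13.4] 42.2 [ 8. 41. 67.]
dark [448 215  30  30 396] [ 419.8 -398.9] [32.2 18.8] 34.8 [ 6. 14. 15.]
```

View pics/w2.png

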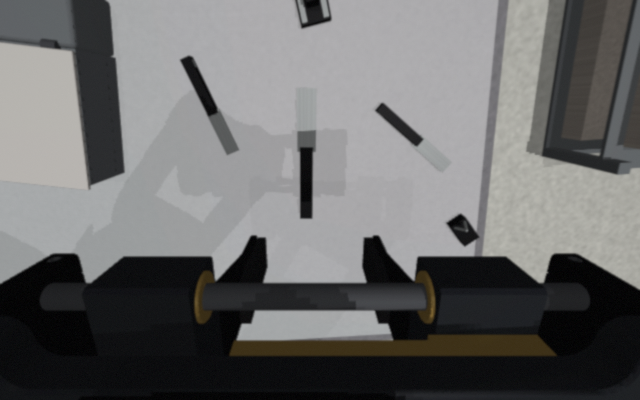

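Emit:
{"fn": "carry_out", "kwargs": {
  "series": [
    {"dx": 0.001, "dy": -0.0115, "dz": 0.04, "twist": 0.9, "gripper": -0.3},
    {"dx": 0, "dy": 0, "dz": 0.04, "twist": 0, "gripper": -0.3},
    {"dx": 0, "dy": 0, "dz": 0.04, "twist": 0, "gripper": -0.3},
    {"dx": 0, "dy": 0, "dz": 0.02, "twist": 0, "gripper": -0.3},
    {"dx": 0, "dy": 0, "dz": 0, "twist": 0, "gripper": -0.3},
    {"dx": 0, "dy": 0, "dz": 0, "twist": 0, "gripper": -0.3}
  ]
}}

```text
clock: 2.75
tool_pos: [0.5091, -0.2287, 0.0483]
orientation: [0.008, 0.999, -0.045, 0.012]
contact_force: [1.0, -0.5, -0.2]
finger_gap: 0.0565
```

```bash
python3 -c "
from h import *
t,R=tool();print(t,az(R),togo([.4955,-.2210,.004]))"
```

```text
[ 0.50910561 -0.2286874   0.04829254] -5.136644218294709 [-15.3  -7.1  43.8]
```

Emit:
{"fn": "carry_out", "kwargs": {
  "series": [
    {"dx": -0.008, "dy": -0.0035, "dz": 0.0, "twist": 0, "gripper": -0.3},
    {"dx": -0.0075, "dy": -0.0035, "dz": 0.0, "twist": 0, "gripper": -0.3},
    {"dx": 0, "dy": 0, "dz": 0.01, "twist": 0, "gripper": -0.3},
    {"dx": 0, "dy": 0, "dz": 0.01, "twist": 0, "gripper": -0.3},
    {"dx": 0, "dy": 0, "dz": 0, "twist": 0, "gripper": -0.3},
    {"dx": 0, "dy": 0, "dz": 0, "twist": 0, "gripper": -0.3}
  ]
}}

```text
clock: 3.35
tool_pos: [0.4968, -0.2223, 0.0324]
orientation: [0.011, 0.999, -0.045, 0.017]
contact_force: [0.4, -0.7, -0.9]
finger_gap: 0.0568
```

```bash
python3 -c "
from h import *
t,R=tool();print(t,az(R),R,togo([.4955,-.2210,.004]),ctrl.state()['joints'])"
```

```text
[ 0.49683641 -0.22231788  0.03235394] -5.108384439670933 [[ 0.99542791 -0.08973067  0.03273665]
 [-0.0889864  -0.99575493 -0.02352746]
 [ 0.03470882  0.02050678 -0.99918705]] [-2.4 -1.8 28.3] [-6.26184456e-01  7.06971738e-01  1.80449101e+00  2.19293505e-04
  5.89805031e-01  1.03394646e+00]
```

Emit:
{"fn": "carry_out", "kwargs": {
  "series": [
    {"dx": -0.0024, "dy": -0.0018, "dz": 0.01, "twist": 0, "gripper": -0.3},
    {"dx": 0, "dy": 0, "dz": 0.01, "twist": 0, "gripper": -0.3},
    {"dx": -0.001, "dy": 0, "dz": 0.008, "twist": 0, "gripper": -0.3},
    {"dx": 0, "dy": 0, "dz": 0.0, "twist": 0, "gripper": -0.3},
    {"dx": 0, "dy": 0, "dz": 0, "twist": 0, "gripper": -0.3}
  ]
}}

```text
clock: 3.85
tool_pos: [0.4947, -0.221, 0.0011]
orientation: [0.011, 0.999, -0.045, 0.017]
contact_force: [-0.3, -0.5, 8.1]
finger_gap: 0.057
```

```bash
python3 -c "
from h import *
t,R=tool();print(t,az(R),R[:,2],togo([.4955,-.2210,.004]))"
```

```text
[ 0.49465255 -0.22096654  0.00110805] -5.121801974462328 [ 0.03247149 -0.02320833 -0.99920317] [ 0.9  0.  -2.9]
```

Emit:
{"fn": "carry_out", "kwargs": {
  "grip_force": 45,
  "series": [
    {"dx": 0.001, "dy": 0, "dz": -0.003, "twist": 0, "gripper": -0.3},
    {"dx": 0, "dy": 0, "dz": 0.0, "twist": 0, "gripper": -0.3},
    {"dx": 0, "dy": 0, "dz": 0.0, "twist": 0, "gripper": 1},
    {"dx": 0, "dy": 0, "dz": 0, "twist": 0, "gripper": 1},
    {"dx": 0, "dy": 0, "dz": 0, "twist": 0, "gripper": 1},
    {"dx": 0, "dy": 0, "dz": 0, "twist": 0, "gripper": 1},
    {"dx": 0, "dy": 0, "dz": 0, "twist": 0, "gripper": 1},
    {"dx": 0, "dy": 0, "dz": 0, "twist": 0, "gripper": 1}
  ]
}}

```text
clock: 4.65
tool_pos: [0.4961, -0.2213, 0.005]
orientation: [0.011, 0.999, -0.045, 0.017]
contact_force: [0.2, 0.2, 0.2]
finger_gap: 0.0164
```

```bash
python3 -c "
from h import *
t,R=tool();print(t,az(R),R,ctrl.state()['finger_gap']);np.save('Rg.npy',R);np.save('tg.npy',t)"
```

```text
[ 0.49609836 -0.22129573  0.00504102] -5.110223382415323 [[ 0.99538823 -0.08980235  0.0337315 ]
 [-0.08901506 -0.99573719 -0.02416146]
 [ 0.03575747  0.02104742 -0.99913883]] 0.01639876493343191
```

Emit:
{"fn": "carry_out", "kwargs": {
  "series": [
    {"dx": 0, "dy": 0, "dz": 0, "twist": 0, "gripper": 1},
    {"dx": 0, "dy": 0, "dz": 0, "twist": 0, "gripper": 1},
    {"dx": 0, "dy": 0, "dz": 0, "twist": 0, "gripper": 1}
  ]
}}

```text
clock: 4.95
tool_pos: [0.4961, -0.2213, 0.0051]
orientation: [0.011, 0.999, -0.045, 0.017]
contact_force: [-0.7, -0.1, 0.5]
finger_gap: 0.0134
```

```bash
python3 -c "
from h import *
t,R=tool();print(t,az(R),R,ctrl.state()['finger_gap']);np.save('Rg.npy',R);np.save('tg.npy',t)"
```

```text
[ 0.49609178 -0.2212848   0.00505563] -5.1048699558328225 [[ 0.99539711 -0.08970913  0.03371749]
 [-0.08892211 -0.9957455  -0.02416116]
 [ 0.03574151  0.02105172 -0.99913931]] 0.013405916478132359
```

Emit:
{"fn": "carry_out", "kwargs": {
  "series": [
    {"dx": 0, "dy": 0, "dz": -0.01, "twist": 0, "gripper": 1},
    {"dx": 0, "dy": 0, "dz": -0.02, "twist": 0, "gripper": 1},
    {"dx": 0, "dy": 0, "dz": -0.03, "twist": 0, "gripper": 1},
    {"dx": 0, "dy": 0, "dz": -0.03, "twist": 0, "gripper": 1},
    {"dx": 0, "dy": 0, "dz": -0.03, "twist": 0, "gripper": 1},
    {"dx": 0, "dy": 0, "dz": 0, "twist": 0, "gripper": 1},
    {"dx": 0, "dy": 0, "dz": 0, "twist": 0, "gripper": 1}
  ]
}}

```text
clock: 5.65
tool_pos: [0.4906, -0.2174, 0.131]
orientation: [0.011, 0.999, -0.045, 0.016]
contact_force: [-0.3, -0.8, -1.0]
finger_gap: 0.0135
```

```bash
cat >> h.py <<'E'
# stapler frame: origin, axes
SA=np.radians(-11.); SO=np.array([.5875,.0372,0]); SR=np.array([[np.cos(SA),-np.sin(SA),0],[np.sin(SA),np.cos(SA),0],[0,0,1]])
def opener():
    Rg=np.load('Rg.npy'); tg=np.load('tg.npy'); t,R=tool()
    a=np.radians(-5.2); D=np.array([np.cos(a),np.sin(a),0])
    g=np.array([.4958,-.2211,.008])
    f=lambda p:t+R@(Rg.T@(p-tg))
    G,T=f(g),f(g+.095*D); d=T-G
    return G,T,d
def rep():
    t,R=tool(); G,T,d=opener()
    print("tcp",t.round(4),"az",az(R).round(2),"ztilt",R[:2,2].round(4))
    print("tip in stapler mm",(SR.T@(T-SO)*1000).round(1),"grip",(SR.T@(G-SO)*1000).round(1),"opener az",np.degrees(np.arctan2(d[1],d[0])).round(2),"pitch",np.degrees(np.arcsin(d[2]/.095)).round(2), "F",ctrl.state()['contact_force'].round(1),"gap",ctrl.state()['finger_gap'])
    return t,R,T
def tipto(x,y,z):
    t,R=tool(); T=opener()[1]; P=SO+SR@np.array([x,y,z])
    print("tool shift mm for tip to",x,y,z,":",(R.T@(P-T)*1000).round(1))
E
python3 -c "
from h import *
rep(); tipto(-.1,0,.06)"
```

```text
tcp [ 0.4906 -0.2174  0.131 ] az -5.12 ztilt [ 0.0314 -0.0225]
tip in stapler mm [  47.6 -258.7  133.8] grip [ -46.9 -268.3  134. ] opener az -5.21 pitch -0.14 F [-0.3 -0.8 -1. ] gap 0.013527831689045854
tool shift mm for tip to -0.1 0 0.06 : [-122.7 -273.8   64.4]
```

Emit:
{"fn": "carry_out", "kwargs": {
  "series": [
    {"dx": -0.012, "dy": -0.027, "dz": 0, "twist": 0.6, "gripper": 1},
    {"dx": -0.012, "dy": -0.027, "dz": 0, "twist": 0.6, "gripper": 1},
    {"dx": -0.012, "dy": -0.027, "dz": 0, "twist": 0.6, "gripper": 1},
    {"dx": -0.012, "dy": -0.027, "dz": 0, "twist": 0.6, "gripper": 1},
    {"dx": -0.012, "dy": -0.027, "dz": 0, "twist": 0.6, "gripper": 1},
    {"dx": -0.012, "dy": -0.027, "dz": 0, "twist": 0.6, "gripper": 1},
    {"dx": -0.012, "dy": -0.027, "dz": 0, "twist": 0.6, "gripper": 1},
    {"dx": -0.012, "dy": -0.027, "dz": 0, "twist": 0.6, "gripper": 1},
    {"dx": -0.012, "dy": -0.027, "dz": 0, "twist": 0.6, "gripper": 1},
    {"dx": -0.012, "dy": -0.027, "dz": 0, "twist": 0.6, "gripper": 1},
    {"dx": 0, "dy": 0, "dz": 0, "twist": 0, "gripper": 1}
  ]
}}

```text
clock: 6.75
tool_pos: [0.399, 0.076, 0.1128]
orientation: [0.009, 0.995, -0.102, 0.007]
contact_force: [-0.2, 0.3, -0.2]
finger_gap: 0.0132
```

```bash
python3 -c "
from h import *
rep(); tipto(-.095,0,.06)"
```

```text
tcp [0.399  0.076  0.1128] az -11.7 ztilt [ 0.0114 -0.0189]
tip in stapler mm [-97.7   1.  113.8] grip [-192.7    2.3  115.8] opener az -11.79 pitch -1.19 F [-0.2  0.3 -0.2] gap 0.013198154009933006
tool shift mm for tip to -0.095 0 0.06 : [ 1.9  0.1 53.8]
```

Emit:
{"fn": "carry_out", "kwargs": {
  "series": [
    {"dx": 0, "dy": 0, "dz": 0.02, "twist": -0.7, "gripper": 1},
    {"dx": 0, "dy": 0, "dz": 0.02, "twist": 0, "gripper": 1},
    {"dx": 0, "dy": 0, "dz": 0.015, "twist": 0, "gripper": 1},
    {"dx": 0, "dy": 0, "dz": 0, "twist": 0, "gripper": 1},
    {"dx": 0, "dy": 0, "dz": 0, "twist": 0, "gripper": 1}
  ]
}}

```text
clock: 7.25
tool_pos: [0.3998, 0.074, 0.054]
orientation: [0.009, 0.996, -0.094, 0.005]
contact_force: [-0.3, -0.1, -1.8]
finger_gap: 0.0136
```

```bash
python3 -c "
from h import *
rep(); tipto(-.07,0,.0525)
c=cam('side');save(c,'side1.png',(240,120,440,270),4);G,T,d=opener();p=c['K']@(c['R']@T+c['t']);print(p[:2]/p[2])"
```

```text
tcp [0.3998 0.074  0.054 ] az -10.78 ztilt [ 0.009  -0.0192]
tip in stapler mm [-96.6   0.6  54.8] grip [-191.6    0.4   57. ] opener az -10.86 pitch -1.34 F [-0.3 -0.1 -1.8] gap 0.013601858567493403
tool shift mm for tip to -0.07 0 0.0525 : [26.5  0.7  2.6]
[273.81384518 191.58338177]
```

View pics/side1.png

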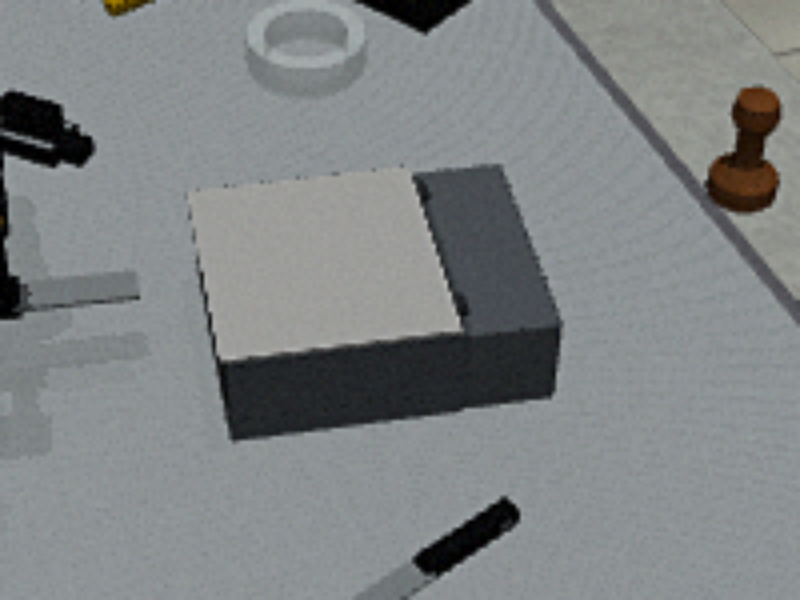

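Emit:
{"fn": "carry_out", "kwargs": {
  "series": [
    {"dx": 0.008, "dy": 0, "dz": 0.003, "twist": 0, "gripper": 1},
    {"dx": 0.01, "dy": 0.0007, "dz": 0, "twist": 0, "gripper": 1},
    {"dx": 0.008, "dy": 0, "dz": 0, "twist": 0, "gripper": 1},
    {"dx": 0, "dy": 0, "dz": 0, "twist": 0, "gripper": 1},
    {"dx": 0, "dy": 0, "dz": 0, "twist": 0, "gripper": 1}
  ]
}}

```text
clock: 7.8
tool_pos: [0.4307, 0.0669, 0.0535]
orientation: [0.009, 0.995, -0.094, 0.009]
contact_force: [0.4, 0.8, -1.2]
finger_gap: 0.0133
```

```bash
python3 -c "
from h import *
rep(); tipto(-.04,0,.0525)"
```

```text
tcp [0.4307 0.0669 0.0535] az -10.83 ztilt [ 0.0162 -0.0199]
tip in stapler mm [-64.9  -0.5  54.9] grip [-159.9   -0.7   56.4] opener az -10.92 pitch -0.92 F [ 0.4  0.8 -1.2] gap 0.013314760099123711
tool shift mm for tip to -0.04 0 0.0525 : [24.8 -0.5  2.9]
```

Emit:
{"fn": "carry_out", "kwargs": {
  "series": [
    {"dx": -0.003, "dy": 0, "dz": 0.0035, "twist": 0, "gripper": 1},
    {"dx": 0, "dy": 0, "dz": 0, "twist": 0, "gripper": 1},
    {"dx": 0, "dy": 0, "dz": 0, "twist": 0, "gripper": 1}
  ]
}}

```text
clock: 8.1
tool_pos: [0.4267, 0.0676, 0.0499]
orientation: [0.009, 0.995, -0.094, 0.009]
contact_force: [-0.6, -0.2, -0.9]
finger_gap: 0.0132
```

```bash
python3 -c "
from h import *
rep(); tipto(-.04,0,.0525)"
```

```text
tcp [0.4267 0.0676 0.0499] az -10.82 ztilt [ 0.0154 -0.0198]
tip in stapler mm [-68.9  -0.5  51.2] grip [-163.9   -0.7   52.8] opener az -10.91 pitch -0.97 F [-0.6 -0.2 -0.9] gap 0.013244157215539518
tool shift mm for tip to -0.04 0 0.0525 : [28.9 -0.4 -0.8]
```

Emit:
{"fn": "carry_out", "kwargs": {
  "series": [
    {"dx": 0.008, "dy": 0, "dz": 0.0002, "twist": 0, "gripper": 1},
    {"dx": 0.008, "dy": 0, "dz": 0.0004, "twist": 0, "gripper": 1},
    {"dx": 0.008, "dy": 0, "dz": 0.0004, "twist": 0, "gripper": 1},
    {"dx": 0, "dy": 0, "dz": 0, "twist": 0, "gripper": 1},
    {"dx": 0, "dy": 0, "dz": 0, "twist": 0, "gripper": 1}
  ]
}}

```text
clock: 8.6
tool_pos: [0.4528, 0.0627, 0.0491]
orientation: [0.009, 0.995, -0.094, 0.009]
contact_force: [-0.1, -0.1, 0.6]
finger_gap: 0.0135
```

```bash
python3 -c "
from h import *
rep(); tipto(-.04,0,.0525)"
```

```text
tcp [0.4528 0.0627 0.0491] az -10.8 ztilt [ 0.0158 -0.0199]
tip in stapler mm [-42.3  -0.3  50.5] grip [-137.3   -0.5   52.1] opener az -10.89 pitch -0.94 F [-0.1 -0.1  0.6] gap 0.01348871225035282
tool shift mm for tip to -0.04 0 0.0525 : [ 2.4 -0.3 -1.9]
```

Emit:
{"fn": "carry_out", "kwargs": {
  "series": [
    {"dx": 0.0005, "dy": 0, "dz": -0.008, "twist": 0, "gripper": 1},
    {"dx": 0.001, "dy": 0, "dz": -0.01, "twist": 0, "gripper": 1},
    {"dx": 0.003, "dy": 0, "dz": -0.01, "twist": 0, "gripper": 1},
    {"dx": 0.004, "dy": 0, "dz": -0.01, "twist": 0, "gripper": 1},
    {"dx": 0.005, "dy": 0, "dz": -0.01, "twist": 0, "gripper": 1},
    {"dx": 0.006, "dy": 0, "dz": -0.01, "twist": 0, "gripper": 1},
    {"dx": 0.006, "dy": 0, "dz": -0.01, "twist": 0, "gripper": 1},
    {"dx": 0, "dy": 0, "dz": 0, "twist": 0, "gripper": 1}
  ]
}}

```text
clock: 9.4
tool_pos: [0.4727, 0.0599, 0.124]
orientation: [0.009, 0.996, -0.094, 0.005]
contact_force: [1.0, 0.4, -1.4]
finger_gap: 0.0134
```

```bash
python3 -c "
from h import *
rep(); tipto(.009,0,.14)
c=cam('side');save(c,'side2.png',(240,100,440,250),4)"
```

```text
tcp [0.4727 0.0599 0.124 ] az -10.79 ztilt [ 0.0087 -0.0191]
tip in stapler mm [-22.3   0.7 124.8] grip [-117.3    0.5  127. ] opener az -10.88 pitch -1.36 F [ 1.   0.4 -1.4] gap 0.013398997025852004
tool shift mm for tip to 0.009 0 0.14 : [ 31.5   1.1 -14.9]
```

View pics/side2.png

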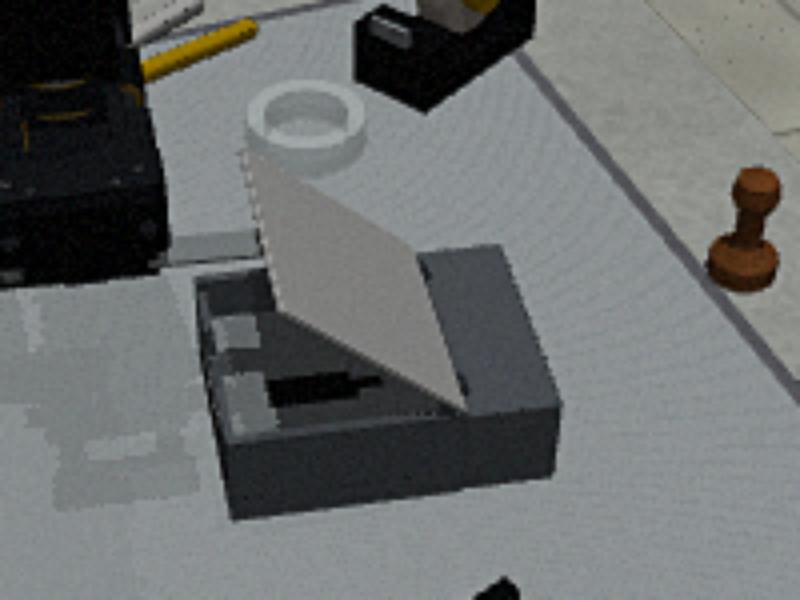

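Emit:
{"fn": "carry_out", "kwargs": {
  "series": [
    {"dx": 0.009, "dy": 0, "dz": -0.007, "twist": 0, "gripper": 1},
    {"dx": 0.009, "dy": 0, "dz": -0.006, "twist": 0, "gripper": 1},
    {"dx": 0.01, "dy": 0, "dz": -0.006, "twist": 0, "gripper": 1},
    {"dx": 0.01, "dy": 0, "dz": -0.005, "twist": 0, "gripper": 1},
    {"dx": 0.01, "dy": 0, "dz": -0.003, "twist": 0, "gripper": 1},
    {"dx": 0.01, "dy": 0, "dz": -0.002, "twist": 0, "gripper": 1},
    {"dx": 0.01, "dy": 0, "dz": -0.001, "twist": 0, "gripper": 1},
    {"dx": 0.01, "dy": 0, "dz": 0, "twist": 0, "gripper": 1},
    {"dx": 0, "dy": 0, "dz": 0, "twist": 0, "gripper": 1}
  ]
}}

```text
clock: 10.35
tool_pos: [0.5469, 0.046, 0.1531]
orientation: [0.009, 0.996, -0.094, -0.002]
contact_force: [-0.9, -1.0, -0.2]
finger_gap: 0.0135
```

```bash
python3 -c "
from h import *
rep(); tipto(.09,0,.15)"
```

```text
tcp [0.5469 0.046  0.1531] az -10.77 ztilt [-0.0048 -0.0175]
tip in stapler mm [ 53.2   1.3 152.5] grip [-41.7   1.1 156.1] opener az -10.86 pitch -2.13 F [-0.9 -1.  -0.2] gap 0.01349308108877023
tool shift mm for tip to 0.09 0 0.15 : [36.8  1.4  2.5]
```

Emit:
{"fn": "carry_out", "kwargs": {
  "series": [
    {"dx": 0.008, "dy": 0, "dz": 0, "twist": 0, "gripper": 1},
    {"dx": 0.008, "dy": 0, "dz": 0, "twist": 0, "gripper": 1},
    {"dx": 0.008, "dy": 0, "dz": 0, "twist": 0, "gripper": 1},
    {"dx": 0.008, "dy": 0, "dz": 0, "twist": 0, "gripper": 1},
    {"dx": 0, "dy": 0, "dz": 0, "twist": 0, "gripper": 1},
    {"dx": 0, "dy": 0, "dz": 0, "twist": 0, "gripper": 1}
  ]
}}

```text
clock: 10.95
tool_pos: [0.5806, 0.0395, 0.1519]
orientation: [0.009, 0.996, -0.094, -0.003]
contact_force: [-0.5, -0.6, -0.4]
finger_gap: 0.0131
```

```bash
python3 -c "
from h import *
rep(); tipto(.09,0,.15)"
```

```text
tcp [0.5806 0.0395 0.1519] az -10.77 ztilt [-0.007  -0.0173]
tip in stapler mm [ 87.5   1.4 151.1] grip [ -7.4   1.1 154.8] opener az -10.86 pitch -2.26 F [-0.5 -0.6 -0.4] gap 0.01313992044061953
tool shift mm for tip to 0.09 0 0.15 : [2.5 1.3 1.1]
```

Emit:
{"fn": "carry_out", "kwargs": {
  "series": [
    {"dx": -0.015, "dy": 0, "dz": 0, "twist": 0, "gripper": 1},
    {"dx": -0.02, "dy": 0, "dz": 0, "twist": 0, "gripper": 1},
    {"dx": -0.025, "dy": 0, "dz": 0, "twist": 0, "gripper": 1},
    {"dx": 0, "dy": 0.03, "dz": 0, "twist": 0, "gripper": 1},
    {"dx": 0, "dy": 0.03, "dz": 0, "twist": 0, "gripper": 1},
    {"dx": 0, "dy": 0.03, "dz": 0, "twist": 0, "gripper": 1},
    {"dx": 0, "dy": 0.03, "dz": 0, "twist": 0, "gripper": 1},
    {"dx": 0, "dy": 0.03, "dz": 0, "twist": 0, "gripper": 1},
    {"dx": 0.003, "dy": 0.03, "dz": 0, "twist": -1.0, "gripper": 1},
    {"dx": 0.005, "dy": 0.03, "dz": 0, "twist": -1.0, "gripper": 1},
    {"dx": 0.005, "dy": 0.03, "dz": 0, "twist": -1.0, "gripper": 1},
    {"dx": 0.005, "dy": 0.03, "dz": 0, "twist": -1.0, "gripper": 1},
    {"dx": 0, "dy": 0, "dz": 0, "twist": 0, "gripper": 1},
    {"dx": 0, "dy": 0, "dz": 0, "twist": 0, "gripper": 1}
  ]
}}

```text
clock: 12.35
tool_pos: [0.49, -0.2266, 0.16]
orientation: [0.01, 0.998, -0.056, 0.002]
contact_force: [-0.6, 0.1, -1.1]
finger_gap: 0.0136
```

```bash
python3 -c "
from h import *
rep(); print(togo(np.load('tg.npy')))
W=pts(cam('side'));m=(W[...,2]>.08)&(W[...,2]<.2)&(W[...,0]>.6)&(W[...,0]<.75)&(W[...,1]>-.08)&(W[...,1]<.13)
p=(W[m]-SO)@SR; print(len(p)); h=p[:,2]
for a in (.08,.11,.14,.16):
  q=p[abs(h-a)<.006]; print(a,len(q),np.median(q,0)*1000 if len(q) else '')
z=p[h>.1]; 
if len(z): k=np.polyfit(z[:,2],z[:,0],1); print('angle deg',90+np.degrees(np.arctan(k[0])))
"
```

```text
tcp [ 0.49   -0.2266  0.16  ] az -6.38 ztilt [ 0.0023 -0.0209]
tip in stapler mm [  49.  -269.9  160. ] grip [ -45.6 -277.4  162.9] opener az -6.47 pitch -1.78 F [-0.6  0.1 -1.1] gap 0.013614017129030842
[  4.8  -9.1 154.8]
1326
0.08 43 [ 67.41096773 -31.92944986  83.71727622]
0.11 161 [ 75.82128976 -10.2009604  110.27086384]
0.14 172 [ 85.07824408  -8.26891138 139.63473242]
0.16 185 [ 91.66172661  -6.5325766  160.21099885]
angle deg 107.83706882383068
```

Emit:
{"fn": "carry_out", "kwargs": {
  "series": [
    {"dx": 0.001, "dy": -0.003, "dz": 0.03, "twist": -1.2, "gripper": 1},
    {"dx": 0.001, "dy": -0.003, "dz": 0.03, "twist": 0, "gripper": 1},
    {"dx": 0, "dy": -0.003, "dz": 0.03, "twist": 0, "gripper": 1},
    {"dx": 0, "dy": 0, "dz": 0.03, "twist": 0, "gripper": 1},
    {"dx": 0, "dy": 0, "dz": 0.01, "twist": 0, "gripper": 1},
    {"dx": 0, "dy": 0, "dz": 0, "twist": 0, "gripper": 1},
    {"dx": 0, "dy": 0, "dz": 0, "twist": 0, "gripper": 1}
  ]
}}

```text
clock: 13.1
tool_pos: [0.4963, -0.2146, 0.0294]
orientation: [0.012, 0.999, -0.04, 0.004]
contact_force: [-0.1, -0.5, 0.2]
finger_gap: 0.0131
```

```bash
python3 -c "
from h import *
rep(); print(togo(np.load('tg.npy')))"
```

```text
tcp [ 0.4963 -0.2146  0.0294] az -4.63 ztilt [ 0.0077 -0.0239]
tip in stapler mm [  52.7 -254.    29.8] grip [ -41.7 -264.4   32.3] opener az -4.73 pitch -1.5 F [-0.1 -0.5  0.2] gap 0.013105767273136268
[ 0.1  6.1 24.5]
```

Emit:
{"fn": "carry_out", "kwargs": {
  "series": [
    {"dx": 0, "dy": 0.003, "dz": 0.01, "twist": 0, "gripper": 1},
    {"dx": 0, "dy": 0, "dz": 0.008, "twist": 0, "gripper": 1},
    {"dx": 0, "dy": 0, "dz": 0.003, "twist": 0, "gripper": 1},
    {"dx": 0, "dy": 0, "dz": 0, "twist": 0, "gripper": 1}
  ]
}}

```text
clock: 13.5
tool_pos: [0.4987, -0.2198, 0.0105]
orientation: [0.014, 0.999, -0.04, 0.008]
contact_force: [-0.2, 0.0, -1.6]
finger_gap: 0.0139
```

```bash
python3 -c "
from h import *
rep(); print(togo(np.load('tg.npy')))"
```

```text
tcp [ 0.4987 -0.2198  0.0105] az -4.6 ztilt [ 0.014  -0.0283]
tip in stapler mm [  56.  -258.6   11.6] grip [ -38.4 -269.    13.5] opener az -4.71 pitch -1.12 F [-0.2  0.  -1.6] gap 0.013925449577512992
[-2.6  1.6  5.5]
```

Emit:
{"fn": "carry_out", "kwargs": {
  "series": [
    {"dx": 0, "dy": 0, "dz": 0.003, "twist": 0, "gripper": 1},
    {"dx": 0, "dy": 0, "dz": 0.002, "twist": 0, "gripper": 1},
    {"dx": 0, "dy": 0, "dz": 0, "twist": 0, "gripper": 1},
    {"dx": 0, "dy": 0, "dz": 0, "twist": 0, "gripper": 1}
  ]
}}

```text
clock: 13.9
tool_pos: [0.4992, -0.2204, 0.0057]
orientation: [0.014, 0.999, -0.04, 0.008]
contact_force: [-0.6, -0.4, 0.0]
finger_gap: 0.0134
```

```bash
python3 -c "
from h import *
rep()"
```

```text
tcp [ 0.4992 -0.2204  0.0057] az -4.62 ztilt [ 0.0151 -0.0291]
tip in stapler mm [  56.6 -259.2    6.9] grip [ -37.8 -269.6    8.6] opener az -4.73 pitch -1.05 F [-0.6 -0.4  0. ] gap 0.013382233910525449
```

Emit:
{"fn": "carry_out", "kwargs": {
  "series": [
    {"dx": 0, "dy": 0, "dz": 0, "twist": 0, "gripper": -0.3},
    {"dx": 0, "dy": 0, "dz": 0, "twist": 0, "gripper": -0.3},
    {"dx": 0, "dy": 0, "dz": 0, "twist": 0, "gripper": -0.3},
    {"dx": 0, "dy": 0, "dz": 0, "twist": 0, "gripper": -0.3},
    {"dx": 0, "dy": 0, "dz": 0, "twist": 0, "gripper": -0.3},
    {"dx": 0, "dy": 0, "dz": -0.02, "twist": 0, "gripper": -0.3},
    {"dx": 0, "dy": 0, "dz": -0.03, "twist": 0, "gripper": -0.3},
    {"dx": 0, "dy": 0, "dz": -0.04, "twist": 0, "gripper": -0.3},
    {"dx": 0, "dy": 0, "dz": -0.04, "twist": 0, "gripper": -0.3},
    {"dx": 0, "dy": 0, "dz": -0.04, "twist": 0, "gripper": -0.3},
    {"dx": 0, "dy": 0, "dz": 0, "twist": 0, "gripper": -0.3}
  ]
}}

```text
clock: 15.0
tool_pos: [0.4963, -0.2152, 0.1807]
orientation: [0.013, 0.999, -0.041, 0.007]
contact_force: [1.0, -1.1, -0.5]
finger_gap: 0.0565
```

```bash
python3 -c "
from h import *
t,R=tool();print(t,az(R),R[:,2],ctrl.state()['finger_gap'],togo([.45,.25,.2]))
c=cam('side');W=pts(c);save(c,'s_after.png')
m=(W[...,2]>.0045)&(W[...,2]<.03)&(abs(W[...,0]-.52)<.11)&(abs(W[...,1]+.225)<.03)
p=W[m];print(cv2.minAreaRect((p[:,:2]*1000).astype(np.float32)),np.percentile(p[:,2],[5,50,95]))"
```

```text
[ 0.49626586 -0.21522301  0.18067962] -4.645213569367357 [ 0.01251959 -0.02712029 -0.99955378] 0.056522708398842686 [ -83.5 -459.3  -32.5]
((504.6724853515625, -224.55572509765625), (50.03415298461914, 180.9178924560547), 89.69683074951172) [0.00658142 0.01148225 0.01778674]
```

Emit:
{"fn": "carry_out", "kwargs": {
  "series": [
    {"dx": -0.006, "dy": -0.038, "dz": -0.002, "twist": 0, "gripper": -0.3},
    {"dx": -0.006, "dy": -0.038, "dz": -0.002, "twist": 0, "gripper": -0.3},
    {"dx": -0.006, "dy": -0.038, "dz": -0.002, "twist": 0, "gripper": -0.3},
    {"dx": -0.006, "dy": -0.038, "dz": -0.002, "twist": 0, "gripper": -0.3},
    {"dx": -0.006, "dy": -0.038, "dz": -0.002, "twist": 0, "gripper": -0.3},
    {"dx": -0.006, "dy": -0.038, "dz": -0.002, "twist": 0, "gripper": -0.3},
    {"dx": -0.006, "dy": -0.038, "dz": -0.002, "twist": 0, "gripper": -0.3},
    {"dx": -0.006, "dy": -0.038, "dz": -0.002, "twist": 0, "gripper": -0.3},
    {"dx": -0.006, "dy": -0.038, "dz": -0.002, "twist": 0, "gripper": -0.3},
    {"dx": -0.006, "dy": -0.038, "dz": -0.002, "twist": 0, "gripper": -0.3},
    {"dx": -0.006, "dy": -0.038, "dz": -0.002, "twist": 0, "gripper": -0.3},
    {"dx": -0.006, "dy": -0.038, "dz": -0.002, "twist": 0, "gripper": -0.3},
    {"dx": 0, "dy": 0, "dz": 0, "twist": 0, "gripper": -0.3},
    {"dx": 0, "dy": 0, "dz": 0, "twist": 0, "gripper": -0.3}
  ]
}}

```text
clock: 16.45
tool_pos: [0.4483, 0.2618, 0.1732]
orientation: [0.014, 0.999, -0.043, -0.011]
contact_force: [-0.3, 0.6, -0.7]
finger_gap: 0.0563
```

```bash
cat > w3.py <<'E'
from h import *
import sys
c=cam("wrist"); np.savez("pics/wl",**c); W=pts(c); t,R=tool(); print(t,az(R),R[:,2])
m=(W[...,2]>0.0045)&(W[...,2]<.05)&(np.hypot(W[...,0]-.49,W[...,1]-.25)<.08)
v,u=np.nonzero(m); print(u.min(),u.max(),v.min(),v.max(),m.sum())
save(c,sys.argv[1],(max(u.min()-30,0),max(v.min()-30,0),u.max()+30,v.max()+30),4)
for nm,a,b in (("all",.0045,.05),("rib",.026,.05),("blk",.007,.018)):
    p=W[m&(W[...,2]>a)&(W[...,2]<b)]
    r=cv2.minAreaRect((p[:,:2]*1000).astype(np.float32)); print(nm,len(p),np.round(r[0],1),np.round(r[1],1),round(r[2],1),np.percentile(p[:,2],[5,50,95]).round(4))
E
python3 w3.py w3.png
```

```text
[0.44833126 0.26154052 0.17322138] -5.001707534767364 [-0.02394072 -0.02634532 -0.99936618]
289 340 114 170 1448
all 1448 [488.3 251.3] [30.1 58. ] 44.6 [0.0111 0.013  0.0329]
rib 472 [483.5 256.2] [12.2 35.9] 45.1 [0.0305 0.0322 0.0333]
blk 932 [488.3 251.3] [30.1 58. ] 44.6 [0.011  0.0125 0.0138]
```

View pics/w3.png

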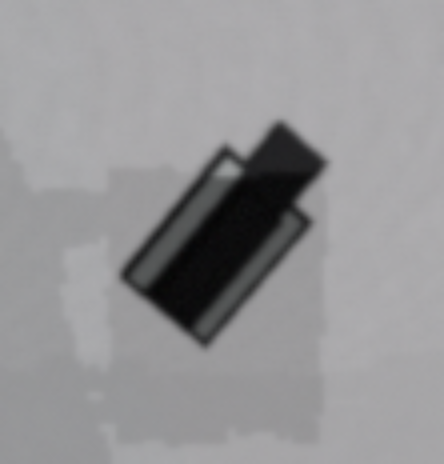

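Emit:
{"fn": "carry_out", "kwargs": {
  "series": [
    {"dx": 0, "dy": 0, "dz": 0, "twist": -8.3, "gripper": -0.3},
    {"dx": 0, "dy": 0, "dz": 0, "twist": -8.3, "gripper": -0.3},
    {"dx": 0, "dy": 0, "dz": 0, "twist": -8.3, "gripper": -0.3},
    {"dx": 0, "dy": 0, "dz": 0, "twist": -8.3, "gripper": -0.3},
    {"dx": 0, "dy": 0, "dz": 0, "twist": -8.3, "gripper": -0.3},
    {"dx": 0, "dy": 0, "dz": 0, "twist": -8.3, "gripper": -0.3},
    {"dx": 0, "dy": 0, "dz": 0, "twist": -8.3, "gripper": -0.3},
    {"dx": 0, "dy": 0, "dz": 0, "twist": -8.3, "gripper": -0.3},
    {"dx": 0, "dy": 0, "dz": 0, "twist": -8.3, "gripper": -0.3},
    {"dx": 0, "dy": 0, "dz": 0, "twist": -8.3, "gripper": -0.3},
    {"dx": 0, "dy": 0, "dz": 0, "twist": -8.3, "gripper": -0.3},
    {"dx": 0, "dy": 0, "dz": 0, "twist": -8.3, "gripper": -0.3},
    {"dx": 0, "dy": 0, "dz": 0, "twist": -8.3, "gripper": -0.3},
    {"dx": 0, "dy": 0, "dz": 0, "twist": -8.3, "gripper": -0.3},
    {"dx": 0, "dy": 0, "dz": 0, "twist": -8.3, "gripper": -0.3},
    {"dx": 0, "dy": 0, "dz": 0, "twist": -8.3, "gripper": -0.3},
    {"dx": 0, "dy": 0, "dz": 0, "twist": -6.9, "gripper": -0.3},
    {"dx": 0, "dy": 0, "dz": 0, "twist": 0, "gripper": -0.3}
  ]
}}

```text
clock: 18.3
tool_pos: [0.4446, 0.2294, 0.1628]
orientation: [-0.018, 0.357, 0.934, -0.028]
contact_force: [0.3, 0.6, 0.8]
finger_gap: 0.0565
```

```bash
python3 -c "
from h import *
t,R=tool();print(t,az(R),R[:,2],togo([.4835,.2562,.06]),ctrl.state()['joints'])"
```

```text
[0.44461791 0.2294114  0.16279965] 138.1258796020119 [-0.05334926 -0.03878815 -0.9978223 ] [-12.5  52.4  99.5] [ 0.26720466  0.47362821  1.75541687 -0.02819464  0.97448586 -0.55664056]
```

Emit:
{"fn": "carry_out", "kwargs": {
  "series": [
    {"dx": -0.003, "dy": 0.012, "dz": 0, "twist": 0.8, "gripper": -0.3},
    {"dx": -0.003, "dy": 0.012, "dz": 0, "twist": 0.8, "gripper": -0.3},
    {"dx": -0.003, "dy": 0.012, "dz": 0, "twist": 0.8, "gripper": -0.3},
    {"dx": -0.003, "dy": 0.012, "dz": 0, "twist": 0.8, "gripper": -0.3},
    {"dx": 0, "dy": 0, "dz": 0, "twist": 0, "gripper": -0.3},
    {"dx": 0, "dy": 0, "dz": 0.04, "twist": 0, "gripper": -0.3},
    {"dx": 0, "dy": 0, "dz": 0.04, "twist": 0, "gripper": -0.3},
    {"dx": 0, "dy": 0, "dz": 0, "twist": 0, "gripper": -0.3},
    {"dx": 0, "dy": 0, "dz": 0, "twist": 0, "gripper": -0.3}
  ]
}}

```text
clock: 19.2
tool_pos: [0.4913, 0.2542, 0.078]
orientation: [-0.014, 0.393, 0.919, -0.026]
contact_force: [0.6, 1.1, 0.8]
finger_gap: 0.0566
```

```bash
python3 -c "
from h import *
t,R=tool();print(t,az(R),R[:,2],togo([.4835,.2562,.06]),ctrl.state()['joints'])"
```

```text
[0.49125789 0.25416656 0.07800443] 133.66111981085436 [-0.04718209 -0.03664413 -0.99821393] [ 6.7 -3.1 18.3] [ 0.28764775  0.6600171   1.686751   -0.02894065  0.85071354 -0.45486955]
```

Emit:
{"fn": "carry_out", "kwargs": {
  "series": [
    {"dx": 0, "dy": 0, "dz": -0.015, "twist": 0, "gripper": -0.3},
    {"dx": 0, "dy": 0, "dz": -0.015, "twist": 0, "gripper": -0.3},
    {"dx": 0, "dy": 0, "dz": -0.015, "twist": 0, "gripper": -0.3},
    {"dx": 0, "dy": 0, "dz": -0.015, "twist": 0, "gripper": -0.3},
    {"dx": 0, "dy": 0, "dz": -0.015, "twist": 0, "gripper": -0.3},
    {"dx": 0, "dy": 0, "dz": -0.015, "twist": 0, "gripper": -0.3},
    {"dx": 0, "dy": 0, "dz": 0, "twist": 0, "gripper": -0.3},
    {"dx": 0, "dy": 0, "dz": 0, "twist": 0, "gripper": -0.3}
  ]
}}

```text
clock: 20.0
tool_pos: [0.5002, 0.2595, 0.1864]
orientation: [-0.007, 0.394, 0.919, -0.02]
contact_force: [-0.1, -0.1, 0.5]
finger_gap: 0.0562
```

```bash
cat > s.py <<'E'
from h import *
import sys
t,R=tool();s=ctrl.state();j=s['joints'];print(t.round(4),"az",az(R).round(2),"tilt",R[:2,2].round(4),"plane",(j[1]+j[2]+j[4]-np.pi).round(4),"j4",j[3].round(4),"togo",togo(eval(sys.argv[1])) if len(sys.argv)>1 else '',"F",s['contact_force'].round(1),"gap",s['finger_gap'].round(4))
E
python3 s.py "[.4835,.2562,.06]"
```

```text
Traceback (most recent call last):
  File "s.py", line 3, in <module>
    t,R=tool();s=ctrl.state();j=s['joints'];print(t.round(4),"az",az(R).round(2),"tilt",R[:2,2].round(4),"plane",(j[1]+j[2]+j[4]-np.pi).round(4),"j4",j[3].round(4),"togo",togo(eval(sys.argv[1])) if len(sys.argv)>1 else '',"F",s['contact_force'].round(1),"gap",s['finger_gap'].round(4))
                                                                                                                                                                                                                                                                    ^^^^^^^^^^^^^^^^^^^^^
AttributeError: 'float' object has no attribute 'round'
```

Emit:
{"fn": "carry_out", "kwargs": {
  "series": [
    {"dx": 0, "dy": 0, "dz": 0.045, "twist": 0, "gripper": -0.3},
    {"dx": 0, "dy": 0, "dz": 0.045, "twist": 0, "gripper": -0.3},
    {"dx": 0, "dy": 0, "dz": 0, "twist": 0, "gripper": -0.3},
    {"dx": 0, "dy": 0, "dz": 0, "twist": 0, "gripper": -0.3}
  ]
}}

```text
clock: 20.4
tool_pos: [0.5004, 0.2576, 0.0977]
orientation: [-0.004, 0.395, 0.919, -0.018]
contact_force: [0.6, -0.2, -0.5]
finger_gap: 0.0566
```

```bash
python3 s.py "[.4835,.2562,.06]"
```

```text
Traceback (most recent call last):
  File "s.py", line 3, in <module>
    t,R=tool();s=ctrl.state();j=s['joints'];print(t.round(4),"az",az(R).round(2),"tilt",R[:2,2].round(4),"plane",(j[1]+j[2]+j[4]-np.pi).round(4),"j4",j[3].round(4),"togo",togo(eval(sys.argv[1])) if len(sys.argv)>1 else '',"F",s['contact_force'].round(1),"gap",s['finger_gap'].round(4))
                                                                                                                                                                                                                                                                    ^^^^^^^^^^^^^^^^^^^^^
AttributeError: 'float' object has no attribute 'round'
```

Emit:
{"fn": "carry_out", "kwargs": {
  "series": [
    {"dx": 0, "dy": 0, "dz": -0.015, "twist": 0, "gripper": -0.3},
    {"dx": 0, "dy": 0, "dz": -0.015, "twist": 0, "gripper": -0.3},
    {"dx": 0, "dy": 0, "dz": -0.015, "twist": 0, "gripper": -0.3},
    {"dx": 0, "dy": 0, "dz": -0.015, "twist": 0, "gripper": -0.3},
    {"dx": 0, "dy": 0, "dz": -0.015, "twist": 0, "gripper": -0.3},
    {"dx": 0, "dy": 0, "dz": -0.015, "twist": 0, "gripper": -0.3},
    {"dx": 0, "dy": 0, "dz": 0, "twist": 0, "gripper": -0.3},
    {"dx": 0, "dy": 0, "dz": 0, "twist": 0, "gripper": -0.3},
    {"dx": 0, "dy": 0, "dz": 0.045, "twist": 0, "gripper": -0.3},
    {"dx": 0, "dy": 0, "dz": 0.045, "twist": 0, "gripper": -0.3},
    {"dx": 0, "dy": 0, "dz": 0.02, "twist": 0, "gripper": -0.3},
    {"dx": 0, "dy": 0, "dz": 0, "twist": 0, "gripper": -0.3}
  ]
}}

```text
clock: 21.6
tool_pos: [0.5088, 0.2605, 0.0961]
orientation: [0.006, 0.395, 0.919, -0.009]
contact_force: [0.2, -0.2, -0.3]
finger_gap: 0.0566
```

```bash
sed -i "s/s\['finger_gap'\].round(4)/s['finger_gap']/" s.py; python3 s.py "[.4835,.2562,.06]"
```

```text
[0.5088 0.2605 0.0961] az 133.51 tilt [ 0.0037 -0.0212] plane 0.0027 j4 -0.0287 togo [ 15.  -20.9  36. ] F [ 0.2 -0.2 -0.3] gap 0.05657790179936958
```

Emit:
{"fn": "carry_out", "kwargs": {
  "series": [
    {"dx": 0.005, "dy": -0.007, "dz": 0, "twist": -0.4, "gripper": -0.3},
    {"dx": 0.005, "dy": -0.007, "dz": 0, "twist": -0.4, "gripper": -0.3},
    {"dx": 0.005, "dy": -0.007, "dz": 0, "twist": -0.4, "gripper": -0.3},
    {"dx": 0, "dy": 0, "dz": 0, "twist": 0, "gripper": -0.3},
    {"dx": 0, "dy": 0, "dz": 0.012, "twist": 0, "gripper": -0.3},
    {"dx": 0, "dy": 0, "dz": 0.012, "twist": 0, "gripper": -0.3},
    {"dx": 0, "dy": 0, "dz": 0.012, "twist": 0, "gripper": -0.3},
    {"dx": 0, "dy": 0, "dz": 0, "twist": 0, "gripper": -0.3}
  ]
}}

```text
clock: 22.4
tool_pos: [0.4835, 0.2566, 0.0616]
orientation: [0.009, 0.384, 0.923, -0.007]
contact_force: [-0.2, 0.2, -0.9]
finger_gap: 0.0563
```

```bash
python3 s.py "[.4835,.2562,.016]"
```

```text
[0.4835 0.2566 0.0616] az 134.84 tilt [ 0.011 -0.019] plane -0.0047 j4 -0.0326 togo [ 0.7 -0.  45.6] F [-0.2  0.2 -0.9] gap 0.05634752233074068
```

Emit:
{"fn": "carry_out", "kwargs": {
  "series": [
    {"dx": 0.0007, "dy": 0, "dz": 0.012, "twist": 0, "gripper": -0.3},
    {"dx": 0, "dy": 0, "dz": 0.012, "twist": 0, "gripper": -0.3},
    {"dx": 0, "dy": 0, "dz": 0.01, "twist": 0, "gripper": -0.3},
    {"dx": 0, "dy": 0, "dz": 0.007, "twist": 0, "gripper": -0.3},
    {"dx": 0, "dy": 0, "dz": 0, "twist": 0, "gripper": -0.3},
    {"dx": 0, "dy": 0, "dz": 0, "twist": 0, "gripper": -0.3}
  ]
}}

```text
clock: 23.0
tool_pos: [0.4834, 0.256, 0.0149]
orientation: [0.008, 0.384, 0.923, -0.007]
contact_force: [0.5, -0.7, 0.8]
finger_gap: 0.0566
```

```bash
python3 s.py "[.4835,.2562,.016]"
```

```text
[0.4834 0.256  0.0149] az 134.81 tilt [ 0.0085 -0.0197] plane -0.0021 j4 -0.0367 togo [ 0.   0.2 -1.1] F [ 0.5 -0.7  0.8] gap 0.056610599622157184
```

Well placed, so I'll close on the rib.

Emit:
{"fn": "carry_out", "kwargs": {
  "grip_force": 25,
  "series": [
    {"dx": 0, "dy": 0, "dz": 0, "twist": 0, "gripper": 1},
    {"dx": 0, "dy": 0, "dz": 0, "twist": 0, "gripper": 1},
    {"dx": 0, "dy": 0, "dz": 0, "twist": 0, "gripper": 1},
    {"dx": 0, "dy": 0, "dz": 0, "twist": 0, "gripper": 1},
    {"dx": 0, "dy": 0, "dz": 0, "twist": 0, "gripper": 1},
    {"dx": 0, "dy": 0, "dz": 0, "twist": 0, "gripper": 1},
    {"dx": 0, "dy": 0, "dz": 0, "twist": 0, "gripper": 1},
    {"dx": 0, "dy": 0, "dz": 0, "twist": 0, "gripper": 1},
    {"dx": 0, "dy": 0, "dz": 0, "twist": 0, "gripper": 1},
    {"dx": 0, "dy": 0, "dz": 0, "twist": 0, "gripper": 1},
    {"dx": 0, "dy": 0, "dz": 0, "twist": 0, "gripper": 1}
  ]
}}

```text
clock: 24.1
tool_pos: [0.4846, 0.2565, 0.0168]
orientation: [0.009, 0.384, 0.923, -0.006]
contact_force: [0.0, -0.3, 0.2]
finger_gap: 0.0116
```

```bash
python3 s.py; python3 -c "
from h import *
t,R=tool();np.save('Rc.npy',R);np.save('tc.npy',t)
c=cam('side');W=pts(c);v,u=np.mgrid[:400,:640]
p=(W-SO)@SR*1000
# open compartment: deck z~30, pocket floor z~18
m=(abs(p[...,0])<54)&(abs(p[...,1])<56)&(p[...,2]<45)
k=m&(p[...,2]<26); d=m&(p[...,2]>27)&(p[...,2]<34)
print(k.sum(),d.sum(),np.median(p[d],0),np.percentile(p[k],[2,50,98],axis=0))
r=cv2.minAreaRect(p[k][:,:2].astype(np.float32));print(r)
save(c,'side4.png',(270,140,400,250),6)
c=cam('scene');save(c,'scene4.png',(290,150,390,260),5)"
```

```text
[0.4846 0.2565 0.0168] az 134.82 tilt [ 0.0121 -0.0186] plane -0.0059 j4 -0.0366 togo  F [ 0.  -0.3  0.2] gap 0.01164543031442723
239 1158 [ 2.84697528 18.31869701 30.81806364] [[-28.14998015  -2.91568514  17.10587966]
 [ -2.81042708  10.45091635  19.83445118]
 [ 31.14638337  19.65451127  25.82572695]]
((1.7747859954833984, 8.55274772644043), (26.84078598022461, 61.76426315307617), 89.4278564453125)
```

View pics/side4.png

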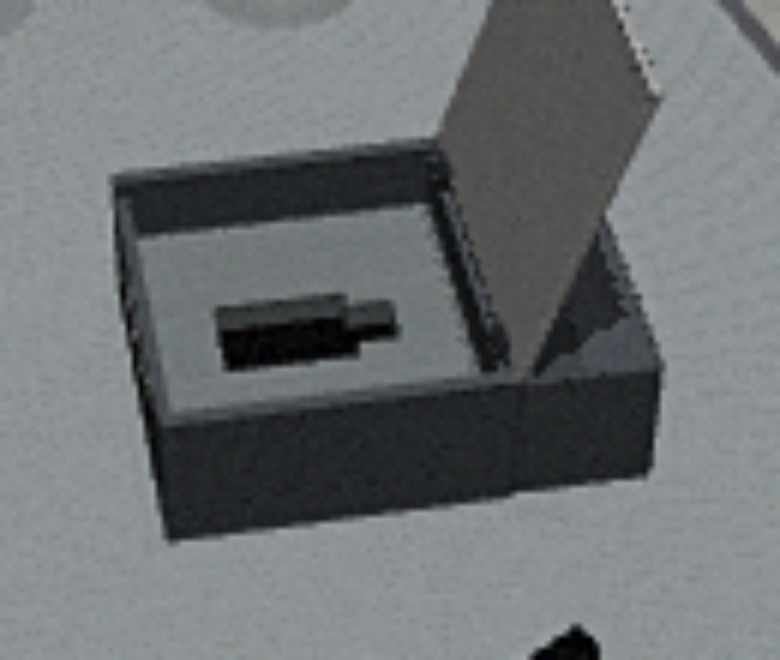

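Emit:
{"fn": "carry_out", "kwargs": {
  "series": [
    {"dx": 0, "dy": 0, "dz": -0.01, "twist": 0, "gripper": 1},
    {"dx": 0, "dy": 0, "dz": -0.02, "twist": 0, "gripper": 1},
    {"dx": 0, "dy": 0, "dz": -0.025, "twist": 0, "gripper": 1},
    {"dx": 0, "dy": 0, "dz": -0.025, "twist": 0, "gripper": 1},
    {"dx": 0, "dy": 0, "dz": -0.025, "twist": 0, "gripper": 1},
    {"dx": 0, "dy": 0, "dz": -0.025, "twist": 0, "gripper": 1},
    {"dx": 0, "dy": 0, "dz": -0.025, "twist": 0, "gripper": 1},
    {"dx": 0, "dy": 0, "dz": -0.025, "twist": 0, "gripper": 1},
    {"dx": 0, "dy": 0, "dz": -0.01, "twist": 0, "gripper": 1},
    {"dx": 0, "dy": 0, "dz": 0, "twist": 0, "gripper": 1},
    {"dx": 0, "dy": 0, "dz": 0, "twist": 0, "gripper": 1}
  ]
}}

```text
clock: 25.3
tool_pos: [0.4794, 0.2595, 0.2174]
orientation: [0.008, 0.384, 0.923, -0.007]
contact_force: [0.6, 1.1, -0.3]
finger_gap: 0.0118
```

```bash
python3 s.py "[.595,-.02,.24]"
```

```text
[0.4794 0.2595 0.2174] az 134.83 tilt [ 0.0092 -0.0191] plane -0.003 j4 -0.0239 togo [-280.1 -115.2  -16.2] F [ 0.6  1.1 -0.3] gap 0.01179212465617234
```

Emit:
{"fn": "carry_out", "kwargs": {
  "series": [
    {"dx": -0.02, "dy": -0.008, "dz": -0.001, "twist": 0, "gripper": 1},
    {"dx": -0.02, "dy": -0.008, "dz": -0.001, "twist": 0, "gripper": 1},
    {"dx": -0.02, "dy": -0.008, "dz": -0.001, "twist": 0, "gripper": 1},
    {"dx": -0.02, "dy": -0.008, "dz": -0.001, "twist": 0, "gripper": 1},
    {"dx": -0.02, "dy": -0.008, "dz": -0.001, "twist": 0, "gripper": 1},
    {"dx": -0.02, "dy": -0.008, "dz": -0.001, "twist": 0, "gripper": 1},
    {"dx": -0.02, "dy": -0.008, "dz": -0.001, "twist": 0, "gripper": 1},
    {"dx": -0.02, "dy": -0.008, "dz": -0.001, "twist": 0, "gripper": 1},
    {"dx": -0.02, "dy": -0.008, "dz": -0.001, "twist": 0, "gripper": 1},
    {"dx": -0.02, "dy": -0.008, "dz": -0.001, "twist": 0, "gripper": 1},
    {"dx": -0.02, "dy": -0.008, "dz": -0.001, "twist": 0, "gripper": 1},
    {"dx": -0.02, "dy": -0.008, "dz": -0.001, "twist": 0, "gripper": 1},
    {"dx": -0.02, "dy": -0.008, "dz": -0.001, "twist": 0, "gripper": 1},
    {"dx": -0.02, "dy": -0.008, "dz": -0.001, "twist": 0, "gripper": 1},
    {"dx": 0, "dy": 0, "dz": 0, "twist": 0, "gripper": 1}
  ]
}}

```text
clock: 26.8
tool_pos: [0.5864, -0.029, 0.2081]
orientation: [-0.017, 0.383, 0.923, -0.017]
contact_force: [-0.7, 0.4, -0.9]
finger_gap: 0.0119
```

```bash
python3 s.py "[.595,-.02,.24]"
python3 - <<'E'
from h import *
c=cam('wrist'); np.savez('pics/wp',**c); W=pts(c); p=(W-SO)@SR*1000
o=np.array([-60,0,30])
for n,P in (("o",[-.055,.059,.03]),("o2",[.058,-.059,.03]),("pk",[-.006,0,.03])):
    X=SO+SR@np.array(P); q=c['K']@(c['R']@X+c['t']); print(n,(q[:2]/q[2]).round(1))
save(c,'w5.png',None,1.25)
m=(abs(p[...,0])<53)&(abs(p[...,1])<56)
k=m&(p[...,2]<24); print(k.sum(),np.percentile(p[k],[1,50,99],axis=0).round(1),cv2.minAreaRect(p[k][:,:2].astype(np.float32)))
E
```

```text
[ 0.5864 -0.029   0.2081] az 134.89 tilt [-0.044 -0.018] plane 0.0391 j4 -0.0299 togo [  0.9  11.  -32.4] F [-0.7  0.4 -0.9] gap 0.01192643863826568
o [386.8  64.5]
o2 [347.9 211.9]
pk [362.4 137.6]
1522 [[-30.8 -16.4  16.8]
 [ -3.6   0.2  18.6]
 [ 30.7  16.3  22.7]] ((-0.042999267578125, -0.0875091552734375), (62.833518981933594, 33.17650604248047), 0.24980321526527405)
```

View pics/w5.png

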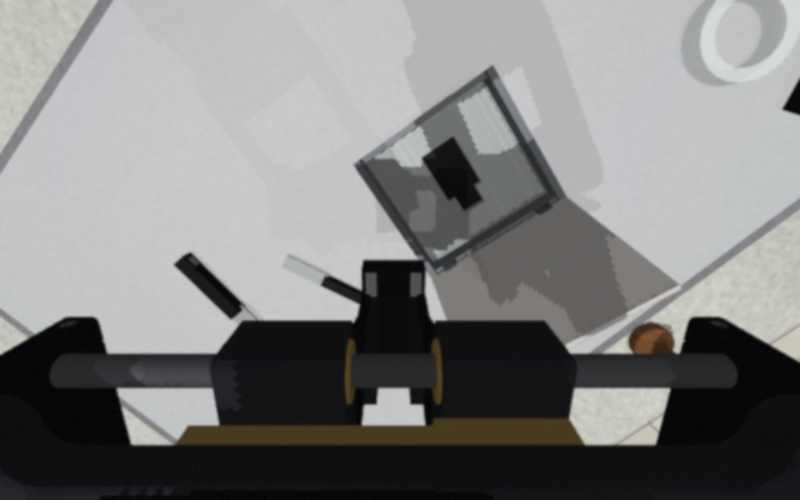

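Emit:
{"fn": "carry_out", "kwargs": {
  "series": [
    {"dx": 0, "dy": 0, "dz": -0.015, "twist": -4.3, "gripper": 1},
    {"dx": 0, "dy": 0, "dz": -0.015, "twist": -4.3, "gripper": 1},
    {"dx": 0, "dy": 0, "dz": -0.015, "twist": -4.3, "gripper": 1},
    {"dx": 0, "dy": 0, "dz": -0.015, "twist": -4.3, "gripper": 1},
    {"dx": 0, "dy": 0, "dz": 0, "twist": -4.3, "gripper": 1},
    {"dx": 0, "dy": 0, "dz": 0, "twist": -4.3, "gripper": 1},
    {"dx": 0, "dy": 0, "dz": 0, "twist": -4.3, "gripper": 1},
    {"dx": 0, "dy": 0, "dz": 0, "twist": -4.3, "gripper": 1},
    {"dx": 0, "dy": 0, "dz": 0, "twist": 0, "gripper": 1},
    {"dx": 0, "dy": 0, "dz": 0, "twist": 0, "gripper": 1}
  ]
}}

```text
clock: 27.85
tool_pos: [0.5752, -0.0129, 0.2575]
orientation: [-0.038, 0.077, 0.996, -0.005]
contact_force: [0.2, 0.0, -0.7]
finger_gap: 0.0117
```

```bash
cat >> h.py <<'E'
def cart():
    Rc=np.load('Rc.npy'); tc=np.load('tc.npy'); t,R=tool()
    a=np.radians(134.82); n=-np.array([np.cos(a),np.sin(a),0])   # nose direction at grasp
    o=tc-.00056*n; o[2]=0
    D=R@Rc.T; O=t+D@(o-tc); nn=D@n; u=D@[0,0,1]; q=SR.T@(O-SO)*1000
    sx,sy=SR[:,0],SR[:,1]
    print("cart in stapler mm",q.round(1),"az rel",(np.degrees(np.arctan2(nn@sy,nn@sx))).round(2),"pitch(nose up)",np.degrees(nn[2]).round(2),"roll",np.degrees(u@sy).round(2))
    P=SO+SR@np.array([-.008,0,.018]); print("togo tool mm to seat",(R.T@(P-O)*1000).round(1))
E
sed -i 's/SA=np.radians(-11.)/SA=np.radians(-10.85)/' h.py
python3 s.py; python3 -c "
from h import *
cart()"
```

```text
[ 0.5752 -0.0129  0.2575] az 171.08 tilt [-0.0775 -0.0041] plane 0.0751 j4 -0.0206 togo  F [ 0.2  0.  -0.7] gap 0.01173480739859951
cart in stapler mm [ -4.8 -51.8 240.9] az rel 1.91 pitch(nose up) -5.59 roll 0.85
togo tool mm to seat [-15.5  55.5 221.5]
```

Emit:
{"fn": "carry_out", "kwargs": {
  "series": [
    {"dx": 0.005, "dy": 0, "dz": 0.045, "twist": 1, "gripper": 1},
    {"dx": 0, "dy": 0, "dz": 0.045, "twist": 1, "gripper": 1},
    {"dx": 0, "dy": 0, "dz": 0, "twist": 0, "gripper": 1},
    {"dx": 0, "dy": 0, "dz": 0, "twist": 0, "gripper": 1},
    {"dx": 0, "dy": 0, "dz": -0.015, "twist": 0, "gripper": 1},
    {"dx": 0, "dy": 0, "dz": -0.015, "twist": 0, "gripper": 1},
    {"dx": 0, "dy": 0, "dz": -0.015, "twist": 0, "gripper": 1},
    {"dx": 0, "dy": 0, "dz": -0.015, "twist": 0, "gripper": 1},
    {"dx": 0, "dy": 0, "dz": -0.015, "twist": 0, "gripper": 1},
    {"dx": 0, "dy": 0, "dz": -0.015, "twist": 0, "gripper": 1},
    {"dx": 0, "dy": 0, "dz": 0, "twist": 0, "gripper": 1},
    {"dx": 0, "dy": 0, "dz": 0, "twist": 0, "gripper": 1}
  ]
}}

```text
clock: 29.05
tool_pos: [0.5782, -0.0105, 0.2778]
orientation: [-0.025, 0.097, 0.995, -0.007]
contact_force: [-0.6, -0.1, -0.7]
finger_gap: 0.0118
```

```bash
python3 s.py; python3 -c "
from h import *
cart()"
```

```text
[ 0.5782 -0.0105  0.2778] az 168.8 tilt [-0.0501 -0.0086] plane 0.0475 j4 -0.0191 togo  F [-0.6 -0.1 -0.7] gap 0.011841015186813394
cart in stapler mm [ -1.9 -48.8 261.2] az rel -0.37 pitch(nose up) -3.97 roll 0.76
togo tool mm to seat [ -5.1  53.2 242.3]
```

Emit:
{"fn": "carry_out", "kwargs": {
  "series": [
    {"dx": 0.005, "dy": 0, "dz": 0.045, "twist": 0, "gripper": 1},
    {"dx": 0, "dy": 0, "dz": 0.045, "twist": 0, "gripper": 1},
    {"dx": 0, "dy": 0, "dz": 0, "twist": 0, "gripper": 1},
    {"dx": 0, "dy": 0, "dz": 0, "twist": 0, "gripper": 1},
    {"dx": 0, "dy": 0.008, "dz": -0.015, "twist": 0, "gripper": 1},
    {"dx": 0, "dy": 0.008, "dz": -0.015, "twist": 0, "gripper": 1},
    {"dx": 0, "dy": 0.008, "dz": -0.015, "twist": 0, "gripper": 1},
    {"dx": 0, "dy": 0.008, "dz": -0.015, "twist": 0, "gripper": 1},
    {"dx": 0, "dy": 0.008, "dz": -0.015, "twist": 0, "gripper": 1},
    {"dx": 0, "dy": 0.008, "dz": -0.015, "twist": 0, "gripper": 1},
    {"dx": 0, "dy": 0, "dz": 0, "twist": 0, "gripper": 1},
    {"dx": 0, "dy": 0, "dz": 0, "twist": 0, "gripper": 1},
    {"dx": 0, "dy": 0, "dz": 0.045, "twist": 0, "gripper": 1},
    {"dx": 0, "dy": 0, "dz": 0.045, "twist": 0, "gripper": 1},
    {"dx": 0, "dy": 0, "dz": 0, "twist": 0, "gripper": 1},
    {"dx": 0, "dy": 0, "dz": 0, "twist": 0, "gripper": 1}
  ]
}}

```text
clock: 30.65
tool_pos: [0.5915, 0.0353, 0.2102]
orientation: [-0.006, 0.098, 0.995, -0.008]
contact_force: [0.1, -0.3, -0.5]
finger_gap: 0.0119
```

```bash
python3 s.py; python3 -c "
from h import *
cart()"
```

```text
[0.5915 0.0353 0.2102] az 168.72 tilt [-0.0139 -0.0146] plane 0.0121 j4 -0.0179 togo  F [ 0.1 -0.3 -0.5] gap 0.01188587943036126
cart in stapler mm [  3.2  -1.4 193.4] az rel -0.45 pitch(nose up) -1.86 roll 0.71
togo tool mm to seat [  9.3   4.3 175.5]
```

Emit:
{"fn": "carry_out", "kwargs": {
  "series": [
    {"dx": 0.004, "dy": 0.002, "dz": 0.0, "twist": -0.4, "gripper": 1},
    {"dx": 0.004, "dy": 0.002, "dz": 0.0, "twist": 0, "gripper": 1},
    {"dx": 0, "dy": 0, "dz": 0.0, "twist": 0, "gripper": 1},
    {"dx": 0, "dy": 0, "dz": 0.045, "twist": 0, "gripper": 1},
    {"dx": 0, "dy": 0, "dz": 0.045, "twist": 0, "gripper": 1},
    {"dx": 0, "dy": 0, "dz": 0, "twist": 0, "gripper": 1},
    {"dx": 0, "dy": 0, "dz": 0, "twist": 0, "gripper": 1}
  ]
}}

```text
clock: 31.35
tool_pos: [0.5921, 0.039, 0.1305]
orientation: [0.006, 0.094, 0.996, -0.008]
contact_force: [0.5, -0.4, -1.0]
finger_gap: 0.012
```

```bash
python3 s.py; python3 -c "
from h import *
cart()"
```

```text
[0.5921 0.039  0.1305] az 169.2 tilt [ 0.0096 -0.0175] plane -0.0115 j4 -0.0204 togo  F [ 0.5 -0.4 -1. ] gap 0.012032185355301898
cart in stapler mm [  3.5   2.5 113.8] az rel 0.03 pitch(nose up) -0.52 roll 0.63
togo tool mm to seat [12.7 -1.  95.6]
```

Emit:
{"fn": "carry_out", "kwargs": {
  "series": [
    {"dx": 0.004, "dy": 0, "dz": 0.0, "twist": 0, "gripper": 1},
    {"dx": 0.004, "dy": -0.001, "dz": 0.0, "twist": 0, "gripper": 1},
    {"dx": 0.004, "dy": 0, "dz": 0.0, "twist": 0, "gripper": 1},
    {"dx": 0, "dy": 0, "dz": 0, "twist": 0, "gripper": 1},
    {"dx": 0, "dy": 0, "dz": 0.012, "twist": 0, "gripper": 1},
    {"dx": 0, "dy": 0, "dz": 0.012, "twist": 0, "gripper": 1},
    {"dx": 0, "dy": 0, "dz": 0.012, "twist": 0, "gripper": 1},
    {"dx": 0, "dy": 0, "dz": 0.012, "twist": 0, "gripper": 1},
    {"dx": 0, "dy": 0, "dz": 0, "twist": 0, "gripper": 1},
    {"dx": 0, "dy": 0, "dz": 0, "twist": 0, "gripper": 1}
  ]
}}

```text
clock: 32.35
tool_pos: [0.5841, 0.0392, 0.0849]
orientation: [0.011, 0.094, 0.995, -0.008]
contact_force: [0.5, 0.7, -1.3]
finger_gap: 0.0121
```

```bash
python3 s.py; python3 -c "
from h import *
cart()"
```

```text
[0.5841 0.0392 0.0849] az 169.22 tilt [ 0.0207 -0.0188] plane -0.0226 j4 -0.0227 togo  F [ 0.5  0.7 -1.3] gap 0.012059471531751206
cart in stapler mm [-4.2  1.1 68.2] az rel 0.06 pitch(nose up) 0.12 roll 0.58
togo tool mm to seat [ 5.  -0.4 50.1]
```

Emit:
{"fn": "carry_out", "kwargs": {
  "series": [
    {"dx": 0.002, "dy": 0, "dz": 0.009, "twist": 0, "gripper": 1},
    {"dx": 0.002, "dy": 0, "dz": 0.009, "twist": 0, "gripper": 1},
    {"dx": 0.001, "dy": -0.0004, "dz": 0.009, "twist": 0, "gripper": 1},
    {"dx": 0, "dy": 0, "dz": 0, "twist": 0, "gripper": 1},
    {"dx": 0, "dy": 0, "dz": 0, "twist": 0, "gripper": 1}
  ]
}}

```text
clock: 32.85
tool_pos: [0.5795, 0.0392, 0.0554]
orientation: [0.011, 0.094, 0.995, -0.008]
contact_force: [-0.0, -0.5, -0.6]
finger_gap: 0.0119
```

```bash
python3 s.py
python3 - <<'E'
from h import *
cart()
c=cam('side');save(c,'side6.png',(270,140,400,240),6)
# side-camera depth check of gripped cartridge rim height/edges
W=pts(c);p=(W-SO)@SR*1000
m=(abs(p[...,0])<52)&(abs(p[...,1])<40)&(p[...,2]>35)&(p[...,2]<54)&(c['img'].max(2)<60)
q=p[m];print(len(q),np.percentile(q,[2,50,98],axis=0).round(1))
E
```

```text
[0.5795 0.0392 0.0554] az 169.22 tilt [ 0.0208 -0.0188] plane -0.0227 j4 -0.0244 togo  F [-0.  -0.5 -0.6] gap 0.011914815964085132
cart in stapler mm [-8.8  0.3 38.6] az rel 0.06 pitch(nose up) 0.13 roll 0.58
togo tool mm to seat [-0.3  0.  20.6]
181 [[-29.7 -14.8  39.3]
 [ -3.2 -11.5  48.3]
 [ 27.1  -1.3  53.1]]
```

View pics/side6.png

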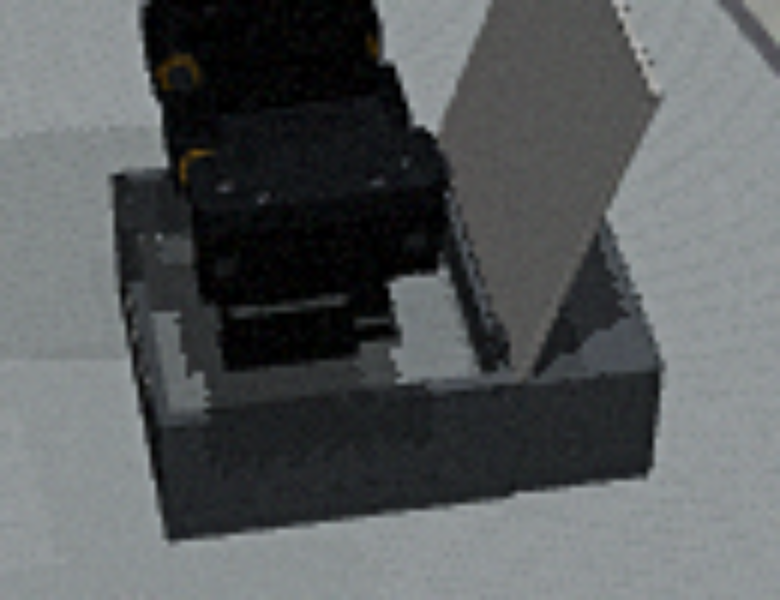

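Emit:
{"fn": "carry_out", "kwargs": {
  "series": [
    {"dx": 0, "dy": 0, "dz": 0.005, "twist": 0, "gripper": 1},
    {"dx": 0, "dy": 0, "dz": 0.005, "twist": 0, "gripper": 1},
    {"dx": 0, "dy": 0, "dz": 0.002, "twist": 0, "gripper": 1},
    {"dx": 0, "dy": 0, "dz": 0, "twist": 0, "gripper": 1}
  ]
}}

```text
clock: 33.3
tool_pos: [0.5806, 0.0389, 0.0433]
orientation: [0.012, 0.094, 0.995, -0.008]
contact_force: [-0.7, 0.4, -0.2]
finger_gap: 0.0121
```

```bash
python3 s.py; python3 -c "
from h import *
cart()"
```

```text
[0.5806 0.0389 0.0433] az 169.22 tilt [ 0.0229 -0.0191] plane -0.0248 j4 -0.0251 togo  F [-0.7  0.4 -0.2] gap 0.012079940263893656
cart in stapler mm [-7.6  0.2 26.5] az rel 0.06 pitch(nose up) 0.25 roll 0.57
togo tool mm to seat [ 0.6 -0.   8.5]
```

Now 3.5 mm inside the pocket, with no contact force. I'll lower the rest.

Emit:
{"fn": "carry_out", "kwargs": {
  "series": [
    {"dx": 0.0006, "dy": 0, "dz": 0.003, "twist": 0, "gripper": 1},
    {"dx": 0, "dy": 0, "dz": 0.003, "twist": 0, "gripper": 1},
    {"dx": 0, "dy": 0, "dz": 0.0025, "twist": 0, "gripper": 1},
    {"dx": 0, "dy": 0, "dz": 0, "twist": 0, "gripper": 1}
  ]
}}

```text
clock: 33.7
tool_pos: [0.5807, 0.0387, 0.0348]
orientation: [0.013, 0.094, 0.995, -0.009]
contact_force: [-0.9, 0.6, 1.8]
finger_gap: 0.0117
```

```bash
python3 s.py; python3 -c "
from h import *
cart()"
```

```text
[0.5807 0.0387 0.0348] az 169.23 tilt [ 0.0241 -0.0194] plane -0.0261 j4 -0.0259 togo  F [-0.9  0.6  1.8] gap 0.011687303710743918
cart in stapler mm [-7.4 -0.  18.1] az rel 0.06 pitch(nose up) 0.32 roll 0.57
togo tool mm to seat [0.6 0.  0.1]
```

Emit:
{"fn": "carry_out", "kwargs": {
  "series": [
    {"dx": 0, "dy": 0, "dz": 0.001, "twist": 0, "gripper": 1},
    {"dx": 0, "dy": 0, "dz": 0, "twist": 0, "gripper": 1},
    {"dx": 0, "dy": 0, "dz": 0, "twist": 0, "gripper": 0.3},
    {"dx": 0, "dy": 0, "dz": 0, "twist": 0, "gripper": 0.3},
    {"dx": 0, "dy": 0, "dz": 0, "twist": 0, "gripper": 0.3},
    {"dx": 0, "dy": 0, "dz": 0, "twist": 0, "gripper": 0.3},
    {"dx": 0, "dy": 0, "dz": 0, "twist": 0, "gripper": 0.3}
  ]
}}

```text
clock: 34.4
tool_pos: [0.5812, 0.0386, 0.0346]
orientation: [0.014, 0.094, 0.995, -0.009]
contact_force: [-0.6, -0.7, -0.1]
finger_gap: 0.0299
```

```bash
python3 s.py
```

```text
[0.5812 0.0386 0.0346] az 169.24 tilt [ 0.0253 -0.0197] plane -0.0273 j4 -0.0262 togo  F [-0.6 -0.7 -0.1] gap 0.029907223950808894
```

Emit:
{"fn": "carry_out", "kwargs": {
  "series": [
    {"dx": 0, "dy": 0, "dz": -0.008, "twist": 0, "gripper": 0.3},
    {"dx": 0, "dy": 0, "dz": -0.012, "twist": 0, "gripper": 0.3},
    {"dx": 0, "dy": 0, "dz": -0.02, "twist": 0, "gripper": 0.3},
    {"dx": 0, "dy": 0, "dz": -0.03, "twist": 0, "gripper": 0.3},
    {"dx": 0, "dy": 0, "dz": -0.03, "twist": 0, "gripper": 0.3},
    {"dx": 0, "dy": 0, "dz": -0.03, "twist": 0, "gripper": 0.3},
    {"dx": 0.02, "dy": 0, "dz": -0.02, "twist": 0, "gripper": 0.3},
    {"dx": 0.03, "dy": 0, "dz": 0, "twist": 0, "gripper": 0.3},
    {"dx": 0.03, "dy": 0, "dz": 0, "twist": 0, "gripper": 0.3},
    {"dx": 0.03, "dy": 0, "dz": 0, "twist": 0, "gripper": 0.3},
    {"dx": 0, "dy": 0, "dz": 0, "twist": 0, "gripper": 0.3},
    {"dx": 0, "dy": 0, "dz": 0, "twist": 0, "gripper": 0.3}
  ]
}}

```text
clock: 35.6
tool_pos: [0.4678, 0.0627, 0.1983]
orientation: [0.021, 0.094, 0.995, -0.009]
contact_force: [1.2, 0.5, 0.2]
finger_gap: 0.0305
```

```bash
python3 s.py
python3 - <<'E'
from h import *
c=cam('side');save(c,'side7.png',(230,120,430,370),2.4)
W=pts(c);p=(W-SO)@SR*1000
m=(abs(p[...,0])<53)&(abs(p[...,1])<40)
rib=m&(p[...,2]>42)&(p[...,2]<60)
q=p[rib];print('rib',len(q),np.percentile(q,[2,50,98],axis=0).round(1))
top=q[q[:,2]>46];print(cv2.minAreaRect(top[:,:2].astype(np.float32)))
A=np.c_[top[:,:2],np.ones(len(top))];print('rib top tilt',np.linalg.lstsq(A,top[:,2],rcond=None)[0])
b=m&(c['img'].max(2)<60)&(p[...,2]<40);print('block',b.sum(),np.percentile(p[b],[2,50,98],axis=0).round(1))
z=p[(p[...,2]>100)&(p[...,2]<180)&(p[...,0]>55)&(p[...,0]<130)&(abs(p[...,1])<65)]
k=np.polyfit(z[:,2],z[:,0],1);print('cover deg',90+np.degrees(np.arctan(k[0])),len(z))
E
```

```text
[0.4678 0.0627 0.1983] az 169.24 tilt [ 0.0405 -0.0211] plane -0.0422 j4 -0.0221 togo  F [1.2 0.5 0.2] gap 0.030510334795603142
rib 124 [[-24.1  -5.9  42.5]
 [ -7.   -2.   49.7]
 [ 10.9   8.1  52.6]]
((-6.58123779296875, 1.0992732048034668), (36.0716667175293, 15.563647270202637), 3.049957275390625)
rib top tilt [6.32232783e-03 8.59937041e-02 5.01039393e+01]
block 186 [[-28.3 -15.3  21.9]
 [  0.2  -3.6  31.2]
 [ 31.5  18.9  39.6]]
cover deg 107.83185458449344 1127
```

View pics/side7.png

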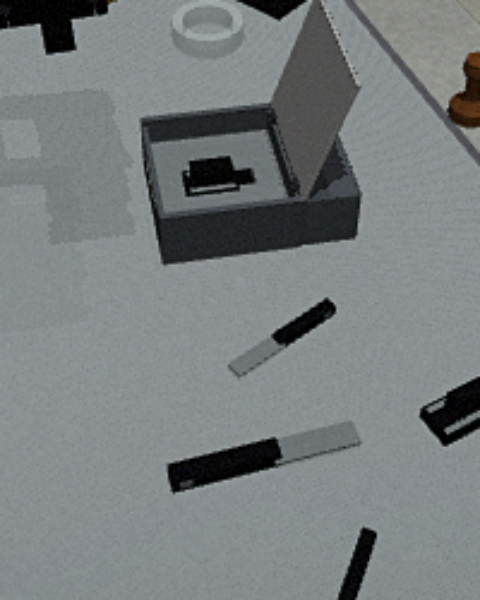

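```bash
python3 -c "
from bench import ctrl
print(ctrl.close_job())"
```

```text
the job is handed in; nothing more can be done
None
```

The narrow-nosed cartridge is in the stapler's pocket, nose towards the hinge, and the cover is open. I handed the job in at about 36 s of the 70 s allowed.

I lifted the cover with the opener's blade through the front slot, folded it back past upright, and laid the opener down about where it came from. Then I lowered the cartridge to the pocket floor while still gripping it. Contact came at the expected height, at about 1.8 N, and only then did I release it.

Last checks from the side camera, with the gripper clear:
- **Cover:** it stands at 107.8° (1.88 rad), the same as when the blade left it.
- **Cartridge:** the top of the rib is about 50 mm above the counter, which matches sitting flat on the bottom. The rib's centre is within about 1.5 mm of the pocket's centre.
- **Opener:** it lies flat on the counter, seen in the final picture.
- **Other cartridge and tape roll:** I never moved near them. Both looked in place in the final picture, though I did not measure them again.

What disagreed or failed:
- **Tilt across the rib:** the side camera's depth gave a crosswise slope on the rib of about 5°. I put this down to mixed pixels at the rib's edge, because along its length the rib was flat and the arm's own readings at seating showed only about 0.6° of tilt.
- **Refused moves:** the first two move calls were refused because every row needs all five fields. Nothing moved.
- **Tool tilt:** the tool drifted up to about 4.5° off vertical during turns. I corrected this before gripping and before inserting the cartridge.

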